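# Check weight from the drawer behind the bottles

## Task

The bench balance is due for its check. Clear the three bottles that stand in front of the weight drawer onto the spill tray, open the drawer, take out the largest weight and stand it upright in the middle of the balance pan. Then push the drawer fully shut and put each bottle back exactly where it stood; leave the two smaller weights in their wells and tip nothing over.

Things in the scene. Friction and masses are not known exactly. Their poses are not given: they have to be found in the camera images.
- drawer (a joint): Drawer of the low grey cabinet (260 mm wide, 200 deep, 102 high, fixed; clear top; front faces the robot to 0.1 rad). 0 = shut, grows pulled towards the robot, stop at 0.140 m; 1.5 N friction. White front up to 95 mm. The row of 3 wells (8 mm deep, 70 mm apart) is 55 mm behind the cabinet's front edge, 101 mm behind the handle bar. The bottles stand in its path.
- drawer_handle (a point): Middle of the drawer's steel bar handle: a bar about 10 mm thick, 110 mm long, level and parallel to the drawer front, 78 mm above the worktop, its axis 35 mm in front of the white front. Moves with the drawer. x points into the cabinet (the drawer opens along -x), y along the bar, z up.
- weight_large: Largest of three steel weights: a cylinder 38 mm in diameter, 62 mm high with its knob, 0.5 kg. The knob is 20 mm in diameter and takes the top 14 mm, over a thinner neck. Stands loose and upright in a drawer well 44 mm wide (which weight is in which well varies), seen through the clear top. Origin: centre of its underside, 19 mm above the worktop in the well; z up.
- weight_medium: Middle steel weight: 29 mm in diameter, 48 mm high, 0.2 kg, in another well. Origin: centre of its underside. To stay in its well.
- weight_small: Smallest steel weight: 22 mm in diameter, 38 mm high, 0.1 kg, in the third well. Origin: centre of its underside. To stay in its well.
- bottle_tall: Loose, stands upright on the worktop in front of the drawer. Origin: centre of its underside, z up. Tall white plastic bottle with white screw cap: body 64 mm in diameter, 150 mm high in all; the cap is 53 mm in diameter and takes the part above 122 mm. 0.14 to 0.28 kg. Its cap may be gripped.
- bottle_short: Loose, stands upright on the worktop in front of the drawer. Origin: centre of its underside, z up. Short wide white plastic bottle with white screw cap: body 66 mm in diameter, 124 mm high in all; the cap is 55 mm in diameter and takes the part above 100 mm. 0.15 to 0.31 kg. Its cap may be gripped.
- bottle_dropper: Loose, stands upright on the worktop in front of the drawer. Origin: centre of its underside, z up. Small white dropper bottle with a green cap: body 48 mm in diameter, 98 mm high in all; the cap is 28 mm in diameter and takes the part above 80 mm. 0.07 to 0.13 kg. Its cap may be gripped.
- spill_tray: Shallow grey plastic spill tray, fixed on the worktop to the left or the right of the cabinet. Inside 284 mm along its x and 144 mm along its y, floor 3 mm above the worktop, rim 21 mm above it. Origin: centre of its underside; its x points away from the robot to within 0.12 rad.
- pan_center (a point): Centre of the top face of the balance's round steel pan, 120 mm in diameter, 64 mm above the worktop, which does not give. The balance (white, 242 mm by 184 mm, display towards the robot) is fixed on the worktop, on the side of the cabinet where the spill tray is not. z up.

How it is judged:
By the outcome, as a careful person would: the job done as asked, in the order asked, and still so for the second after the job is handed in, with the robot touching nothing.
It also fails if it takes over 147 s, if anything falls off the work surface, if the arm or the gripper's body presses on something with over 40 N, if the wrist force passes 120 N, or if a joint passes its speed limit or range.

## Robot

A 6-joint arm with a two-finger parallel gripper is mounted at the origin on a cart in front of the work surface, level with it; the furniture and walls round the work are solid. World frame = base frame: x ahead of the robot, y to its left, z up, the work surface at z = 0. Lengths are in m, angles in rad, forces in N, time in s.
With the tool pointing down it reaches from about 0.225 to 0.875 m from the base axis. Payload 3.4 kg.
Tool frame: the origin (TCP) lies at the very end of the fingers, on their centre line; the grasp point (between the pads) lies 19 mm behind it; z points along the fingers, y is the line along which they close (so a half turn about z gives the same grasp; the last joint's range is limited). The gripper opens to 85 mm and grips with 20 to 120 N. Pads are 22 mm wide; open, the fingers measure 114 mm over their backs; the gripper's body (76 mm by 85 mm) begins 54 mm behind the grasp point. The pads swing forward as they close: fully open they stand 13 mm farther back than shut.
Start: joints at [-1.461, 0.276, 1.505, -0, 1.361, -0.121], TCP at [0.132, -0.56, 0.231] pointing down, gripper open.
Joint ranges: [-2.89, 2.89], [-0.75, 2.08], [0.22, 2.7], [-1.18, 4.32], [0.11, 2.71], [-2.7, 2.7]. Speed limits (rad/s): [2.57, 2.57, 3.14, 3.14, 3.14, 3.14].

## Interface

Orientations are given as a unit quaternion [w, x, y, z].
In Python, from rig import manip, eyes gives the robot as it stands.
- The arm moves only by the tool servo_tool, never from a script. Its argument "series" is text: rows parted by semicolons, each of 7 numbers parted by spaces: the shift along the tool's x, y, z in m, then the turn, a rotation vector about the tool's x, y, z in degrees, then the closure, from 0 (fully open) to 1 (shut). In form: dx dy dz ax ay az fingers; .... A call has 1 to 5 rows; each row is the pose to reach, as a shift and turn from the pose commanded when the call began, along the tool's axes at that moment; what a row does not reach only later rows make up. A row lasts 1/10 s, in which the tool goes at most 50 mm and 8.59 degrees, less where a joint would pass 70% of its speed; a pose out of reach is approached as far as the arm can. A call with a gripper value outside its range is refused whole. The fingers move at their own pace and stop on an object; "squeeze" is the grip in N (left out, the last holds). Time passes only in rows, so rows that repeat a pose let the fingers close. It gives the time, the measured TCP pose, the force, the opening and the grip force at its end, in the units of the state.
- manip.get_state(): the state, without advancing time (a new reading comes with each control period).
- eyes.get_image(name): name is "side" or "top"; returns the picture (384x512x3 uint8, red, green, blue); there is no depth.
- eyes.camera_info(name): a dict with "fx", "fy", "cx", "cy" (pixels), "eye" and "orientation" of the camera in the world. Camera axes: x right, y down, z forward; pixel columns grow to the right and rows downward; lengths in m; the calibration is good to about 2 mm. A picture is of the moment at which its call begins. camera_info takes no time and is no camera call.
- manip.sign_off(): hands the job in; it is judged then, once.
The state is a dict: "clock": time; "qpos": joint angles; "qd": joint speeds; "effort": joint torques, N m; "position": TCP position; "ee_rot": TCP orientation; "contact_force": force on the tool from outside, world axes, zero at the start; "moment": the same for the moment, N m; "width": finger opening in m; "gripper_force": force on a finger pad.
Only numpy, scipy, OpenCV 4.12 (cv2) and the standard library are available. Lean on these libraries where they do the work, as an engineer would, in place of code of your own. Each camera call takes 0.05 s, during which the arm holds its last target. There are 200 camera calls.

## Working session

There is one attempt and no reset: what is moved stays moved. The work goes in short steps, Python scripts to look and compute and a tool call to move; the robot and the scene stay as the last step left them, time stands still between calls to the robot, and variables do not carry over. Pictures are saved under pics/ and viewed, at most 14 in all, crops included, and the job is handed in when it is done.

Besides the shell and the picture viewer there is one more tool, called after ">>>" in YAML: its name, and indented under it one key for each argument. servo_tool: Moves the arm, as the interface text tells. Its arguments: {"type":"object","properties":{"series":{"type":"string"},"squeeze":{"type":"number"}},"required":["series"]}

```bash
mkdir -p pics; ls
python3 - <<'E'
from rig import manip, eyes
import cv2
for n in("top","side"):
    im=eyes.get_image(n); cv2.imwrite(f"pics/{n}0.png",im[:,:,::-1]); print(eyes.camera_info(n))
print(manip.get_state())
E
```

```text
pics
{'fx': 413.341175092279, 'fy': 413.341175092279, 'cx': 253.47348283230903, 'cy': 185.30404334366267, 'eye': array([ 0.52758049, -0.0367915 ,  1.25423691]), 'orientation': array([ 0.01894849, -0.69844864,  0.71501309, -0.02380627])}
{'fx': 403.5219180083728, 'fy': 403.5219180083728, 'cx': 246.19300193345785, 'cy': 190.64557327648438, 'eye': array([0.22190864, 0.90533706, 0.75119886]), 'orientation': array([ 0.08307771, -0.16943617,  0.86411352, -0.46658043])}
{'clock': 0.1, 'qpos': array([-1.46099703e+00,  2.76545531e-01,  1.50601277e+00,  1.53051581e-05,
        1.36069545e+00, -1.21004783e-01]), 'qd': array([-1.24215566e-04, -1.54496230e-03, -3.46244417e-03,  1.76513788e-04,
        1.26434810e-05, -2.17641831e-05]), 'effort': array([ 1.22460828e-03, -4.17699766e+01, -2.46404958e+01, -2.37753147e-04,
        5.76964463e-03, -1.17920658e-05]), 'position': array([ 0.13148277, -0.55928276,  0.23051587]), 'ee_rot': array([-8.30493448e-04,  9.93348413e-01,  1.15144433e-01,  1.21361766e-05]), 'contact_force': array([-0.10221019,  0.49870442, -0.6185467 ]), 'moment': array([0.03423882, 0.11013483, 0.02528799]), 'gripper_force': 0.0, 'width': 0.08521817894468121}
```

View pics/top0.png

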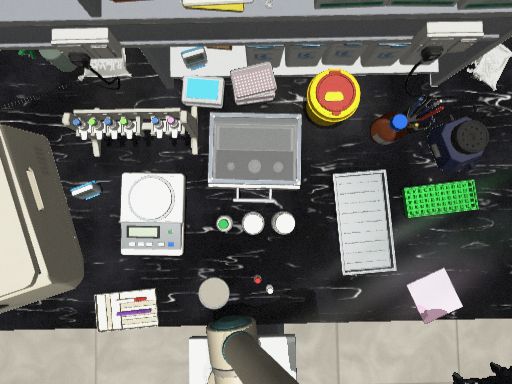

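View pics/side0.png

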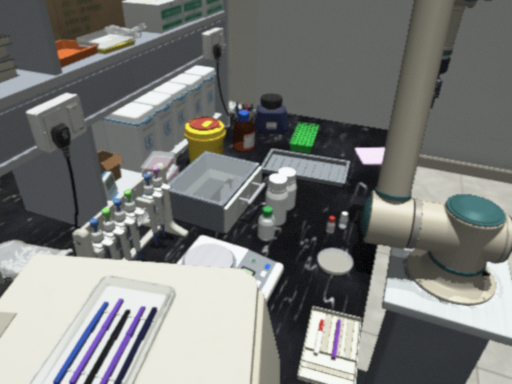

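Top view: dropper at (224,224), two white-capped bottles at (253,223) and (284,222), cabinet around (255,150) with handle at row ~200, tray at (365,222) on the right, balance pan at (151,198) on the left. I'll zoom in for measurement.

```bash
cat > h.py <<'E'
import numpy as np, cv2
from scipy.spatial.transform import Rotation as R
from rig import manip, eyes
def rot(q): return R.from_quat([q[1],q[2],q[3],q[0]])
def ray(n,u,v,z):
    c=eyes.camera_info(n); d=rot(c["orientation"]).apply([(u-c["cx"])/c["fx"],(v-c["cy"])/c["fy"],1])
    return c["eye"]+d*(z-c["eye"][2])/d[2]
def proj(n,p):
    c=eyes.camera_info(n); q=rot(c["orientation"]).inv().apply(np.array(p)-c["eye"])
    return np.array([c["fx"]*q[0]/q[2]+c["cx"],c["fy"]*q[1]/q[2]+c["cy"]]).round(1)
def crop(n,x0,y0,x1,y1,s,f):
    im=eyes.get_image(n); cv2.imwrite(f,cv2.resize(im[y0:y1,x0:x1,::-1],None,fx=s,fy=s,interpolation=cv2.INTER_CUBIC)); return im
np.set_printoptions(precision=4,suppress=True)
E
python3 - <<'E'
from h import *
crop("top",200,105,400,285,3.3,"pics/t1.png"); crop("side",165,140,365,290,4,"pics/s1.png")
E
```

```text
(no output)
```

View pics/t1.png

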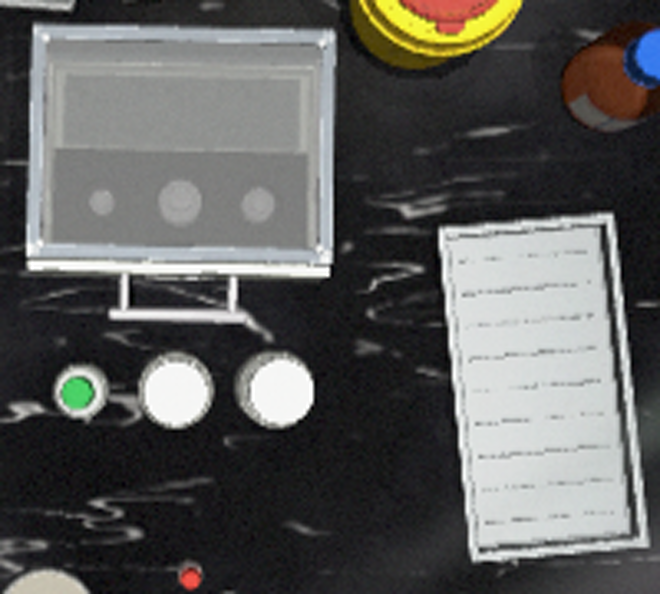

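View pics/s1.png

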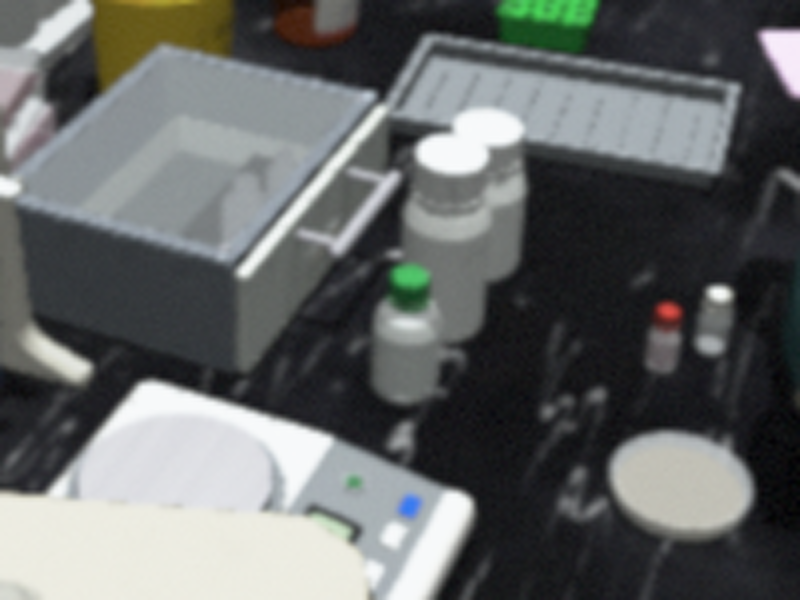

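Crops: handle bar spans (110,315)–(245,317) in the 3.3x crop; weights small/large/medium from left, with the large at (180,203); caps at (77,393) green, (176,391) and (281,391) white; tray corners (440,227),(612,215),(648,545),(474,560).

```bash
cat >> h.py <<'E'
def blob(im,lo,hi,box):
    x0,y0,x1,y1=box; m=cv2.inRange(im[y0:y1,x0:x1],np.array(lo),np.array(hi))
    n,l,s,c=cv2.connectedComponentsWithStats(m); return [(c[i]+[x0,y0],s[i]) for i in range(1,n) if s[i,4]>12]
E
python3 - <<'E'
from h import *
im=eyes.get_image("top"); sd=eyes.get_image("side")
for c,s in blob(im,(245,)*3,(255,)*3,(235,205,310,240)): 
    print("cap",c,s)
    for z in(.150,.124): 
        p=ray("top",*c,z); print(z,p,proj("side",p))
for c,s in blob(im,(0,120,0),(120,255,150),(210,210,240,240)): p=ray("top",*c,.098); print("green",c,s,p,proj("side",p))
for c,s in blob(sd,(240,)*3,(255,)*3,(265,160,300,200)): print("side",c,s)
for c,s in blob(sd,(0,110,0),(110,255,150),(255,200,280,220)): print("sidegreen",c,s)
k=lambda u,v:(200+u/3.3-.35,105+v/3.3-.35)
for nm,u,v,z in [("h1",110,315,.083),("h2",247,317,.083),("frontL",28,262,.095),("frontR",330,267,.095),("large",180,203,.0),("cabBL",35,27,.102),("cabBR",334,33,.102),("t1",440,229,.021),("t2",611,215,.021),("t3",648,544,.021),("t4",474,561,.021)]:
    print(nm,ray("top",*k(u,v),z if nm!="large" else .08))
for u,v in((102,203),(180,203),(258,204)): print(ray("top",*k(u,v),.07))
# pan: circle
g=cv2.cvtColor(im,cv2.COLOR_RGB2GRAY)[165:230,115:190]
g=cv2.resize(g,None,fx=4,fy=4,interpolation=cv2.INTER_CUBIC)
c=cv2.HoughCircles(g,cv2.HOUGH_GRADIENT,1,200,param1=80,param2=20,minRadius=70,maxRadius=100); print(c)
if c is not None:
    u,v,r=c[0][0]; print(ray("top",115+(u-1.5)/4,165+(v-1.5)/4,.064), r/4*1.19/413)
E
```

```text
cap [284.5294 222.9853] [ 41   9  18  18 204]
0.15 [ 0.4919 -0.1255  0.15  ] [286.8 164.3]
0.124 [ 0.4911 -0.1276  0.124 ] [286.7 171.5]
cap [252.7231 223.5846] [  9  10  18  18 195]
0.15 [ 0.4924 -0.0408  0.15  ] [278.  177.9]
0.124 [ 0.4915 -0.0409  0.124 ] [277.7 185.6]
green [222.9429 223.6143] [ 9  9 10 10 70] [0.4926 0.042  0.098 ] [267.5 208.4]
side [282.066  174.8934] [  5   8  25  15 197]
sidegreen [268.7051 207.4103] [ 8  0 12 12 78]
h1 [0.5578 0.0133 0.083 ]
h2 [ 0.5533 -0.1042  0.083 ]
frontL [0.6042 0.0816 0.095 ]
frontR [ 0.5939 -0.1754  0.095 ]
large [ 0.6532 -0.0491  0.08  ]
cabBL [0.8048 0.0715 0.102 ]
cabBR [ 0.794  -0.1841  0.102 ]
t1 [ 0.6304 -0.2852  0.021 ]
t2 [ 0.6396 -0.4414  0.021 ]
t3 [ 0.3428 -0.4619  0.021 ]
t4 [ 0.3316 -0.3052  0.021 ]
[0.6559 0.0188 0.07  ]
[ 0.6543 -0.0492  0.07  ]
[ 0.6519 -0.1172  0.07  ]
[[[143.5 134.5  83.7]]]
[0.5692 0.251  0.064 ] 0.060292374
```

```bash
cat >> h.py <<'E'
def need(pos,psi):
    "row (mm-accurate shift in tool axes, rotvec deg) from the measured pose to pos, pointing down, tool x heading psi deg"
    s=manip.get_state(); r=rot(s["ee_rot"]); t=R.from_euler("z",psi,degrees=True)*R.from_euler("x",180,degrees=True)
    print("at",s["clock"],s["position"],"need",r.inv().apply(np.array(pos)-s["position"]),(r.inv()*t).as_rotvec(degrees=True),"w",s["width"])
E
python3 -c "
from h import *
need([.491,-.127,.2],90)"
```

```text
at 0.3 [ 0.1315 -0.5596  0.231 ] need [ 0.4489 -0.3389  0.0312] [ -0.0216  -0.0235 -76.7744] w 0.08525840202959498
```

>>> servo_tool:
  series: "0.03 -0.022 0.002 0 0 -6; 0.067 -0.05 0.005 0 0 -13; 0.104 -0.078 0.007 0 0 -20; 0.142 -0.107 0.01 0 0 -27; 0.18 -0.136 0.012 0 0 -34"

```text
invalid input
```

>>> servo_tool:
  series: "0.03 -0.022 0.002 0 0 -6 0; 0.067 -0.05 0.005 0 0 -13 0; 0.104 -0.078 0.007 0 0 -20 0; 0.142 -0.107 0.01 0 0 -27 0; 0.18 -0.136 0.012 0 0 -34 0"
  squeeze: 30

```text
clock: 0.8
position: [0.2765, -0.3847, 0.2192]
ee_rot: [0.0, 0.915, 0.402, 0.0]
contact_force: [1.6, -0.7, -0.1]
width: 0.0853
gripper_force: 0.0
```

```bash
python3 -c "
from h import *
need([.491,-.127,.2],90)"
```

```text
at 0.8 [ 0.2765 -0.3847  0.2192] need [ 0.3349 -0.0161  0.0192] [  0.0217  -0.0026 -42.5373] w 0.085301094588889
```

>>> servo_tool:
  series: "0.04 -0.002 0.003 0 0 -5 0; 0.085 -0.004 0.006 0 0 -12 0; 0.13 -0.006 0.009 0 0 -19 0; 0.175 -0.008 0.012 0 0 -26 0; 0.22 -0.01 0.015 0 0 -33 0"

```text
clock: 1.3
position: [0.4187, -0.2164, 0.2044]
ee_rot: [0.0, 0.763, 0.646, 0.0]
contact_force: [1.0, -0.4, -0.3]
width: 0.0854
gripper_force: 0.0
```

```bash
python3 -c "
from h import *
need([.491,-.127,.2],90)"
```

```text
at 1.3 [ 0.4187 -0.2164  0.2044] need [0.1001 0.0566 0.0044] [ 0.0366  0.0306 -9.4923] w 0.08538907623818526
```

>>> servo_tool:
  series: "0.035 0.02 0.002 0 0 -5 0; 0.07 0.04 0.003 0 0 -9.5 0; 0.1 0.057 0.004 0 0 -9.5 0; 0.1 0.057 0.004 0 0 -9.5 0; 0.1 0.057 0.004 0 0 -9.5 0"

```text
clock: 1.8
position: [0.4909, -0.1286, 0.2001]
ee_rot: [-0.0, 0.708, 0.706, -0.0]
contact_force: [0.6, -0.6, -0.3]
width: 0.0857
gripper_force: 0.0
```

```bash
python3 -c "
from h import *
need([.491,-.127,.2],90)
crop('top',200,105,400,285,3.3,'pics/t2.png');crop('side',200,90,350,240,4,'pics/s2.png')"
```

```text
at 1.8 [ 0.4909 -0.1286  0.2001] need [0.0016 0.0001 0.0001] [-0.0451  0.0269 -0.1558] w 0.08567363512750824
```

View pics/s2.png

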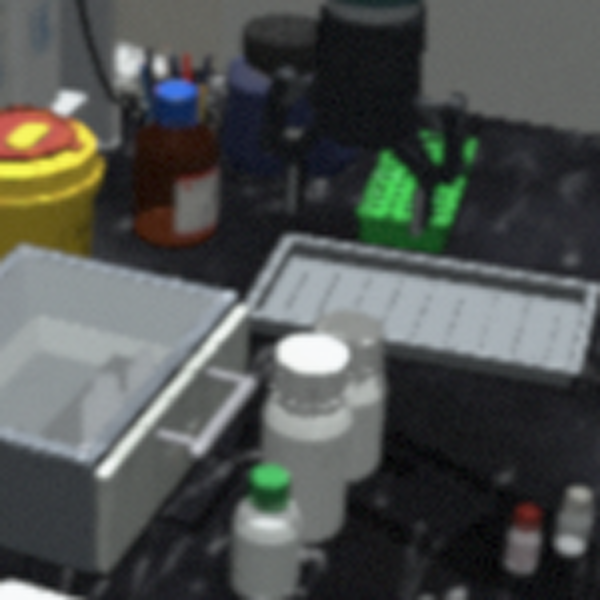

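Side view: the open fingers (crop (292,190) and (425,210)) straddle the short bottle's cap (350,335) along world x, and all is clear. Descend and grip.

>>> servo_tool:
  series: "0.002 0 0.02 0 0 -0.2 0; 0.002 0 0.045 0 0 -0.2 0; 0.002 0 0.075 0 0 -0.2 0; 0.002 0 0.095 0 0 -0.2 0; 0.002 0 0.105 0 0 -0.2 0"

```text
clock: 2.4
position: [0.489, -0.1278, 0.0937]
ee_rot: [-0.001, 0.708, 0.706, -0.001]
contact_force: [0.1, -0.1, 0.0]
width: 0.0853
gripper_force: 0.0
```

>>> servo_tool:
  series: "0 0 0 0 0 0 0.2; 0 0 0 0 0 0 0.25; 0 0 0 0 0 0 0.28; 0 0 0 0 0 0 0.3; 0 0 0 0 0 0 0.32"

```text
clock: 2.9
position: [0.4913, -0.1272, 0.0961]
ee_rot: [0.001, 0.708, 0.707, 0.0]
contact_force: [0.6, 0.6, -0.1]
width: 0.0582
gripper_force: 0.1
```

>>> servo_tool:
  series: "0 0 0 0 0 0 0.36; 0 0 0 0 0 0 0.4; 0 0 0 0 0 0 0.45; 0 0 0 0 0 0 0.5; 0 0 0 0 0 0 0.6"

```text
clock: 3.4
position: [0.491, -0.1272, 0.0961]
ee_rot: [0.0, 0.707, 0.707, -0.0]
contact_force: [-1.8, 0.9, 4.5]
width: 0.0541
gripper_force: 30.9
```

Gripped (54 mm, 31 N). Lift 60 mm and carry to the far tray slot (0.581, -0.367).

>>> servo_tool:
  series: "0 0 -0.004 0 0 0 0.6; 0 0 -0.012 0 0 0 0.6; 0 0 -0.026 0 0 0 0.6; 0 0 -0.045 0 0 0 0.6; 0 0 -0.06 0 0 0 0.6"

```text
clock: 3.9
position: [0.491, -0.127, 0.1563]
ee_rot: [0.0, 0.708, 0.707, 0.0]
contact_force: [0.7, 0.3, -3.5]
width: 0.054
gripper_force: 32.4
```

>>> servo_tool:
  series: "-0.01 0 0 0 0 0 0.6; -0.03 0 0 0 0 0 0.6; -0.055 0.002 0 0 0 0 0.6; -0.085 0.008 0 0 0 0 0.6; -0.115 0.018 0 0 0 0 0.6"

```text
clock: 4.4
position: [0.5077, -0.2433, 0.1543]
ee_rot: [-0.001, 0.708, 0.707, -0.0]
contact_force: [-0.9, -0.5, -1.8]
width: 0.0542
gripper_force: 32.4
```

>>> servo_tool:
  series: "-0.03 0.015 0 0 0 0 0.6; -0.06 0.032 0 0 0 0 0.6; -0.09 0.049 0 0 0 0 0.6; -0.112 0.063 0 0 0 0 0.6; -0.125 0.072 0 0 0 0 0.6"

```text
clock: 4.9
position: [0.5808, -0.3702, 0.1534]
ee_rot: [-0.0, 0.708, 0.706, -0.001]
contact_force: [0.3, 0.9, -3.6]
width: 0.0541
gripper_force: 32.4
```

>>> servo_tool:
  series: "0 0 0.005 0 0 0 0.6; 0 0 0.02 0 0 0 0.6; 0 0 0.036 0 0 0 0.6; 0 0 0.047 0 0 0 0.6; 0 0 0.053 0 0 0 0.6"

```text
clock: 5.4
position: [0.5791, -0.366, 0.1003]
ee_rot: [-0.002, 0.707, 0.707, -0.0]
contact_force: [-0.4, -0.1, -2.9]
width: 0.0538
gripper_force: 32.6
```

>>> servo_tool:
  series: "0 0 0.002 0 0 0 0.6; 0 0 0.004 0 0 0 0.6; 0 0 0.004 0 0 0 0.6; 0 0 0.004 0 0 0 0.6; 0 0 0.004 0 0 0 0.6"

```text
clock: 5.9
position: [0.5811, -0.3676, 0.0992]
ee_rot: [0.001, 0.708, 0.707, 0.0]
contact_force: [-0.8, -0.4, 0.6]
width: 0.0541
gripper_force: 32.8
```

>>> servo_tool:
  series: "0 0 0 0 0 0 0.2; 0 0 0 0 0 0 0.1; 0 0 0 0 0 0 0; 0 0 -0.005 0 0 0 0; 0 0 -0.02 0 0 0 0"

```text
clock: 6.4
position: [0.5797, -0.3665, 0.1172]
ee_rot: [-0.002, 0.708, 0.707, -0.0]
contact_force: [0.1, 0.2, -0.4]
width: 0.0857
gripper_force: 0.0
```

>>> servo_tool:
  series: "0 0 -0.03 0 0 0 0; 0 0 -0.06 0 0 0 0; 0 0 -0.08 0 0 0 0; 0.02 -0.005 -0.081 0 0 0 0; 0.05 -0.015 -0.081 0 0 0 0"

```text
clock: 6.9
position: [0.5667, -0.3186, 0.2007]
ee_rot: [0.002, 0.708, 0.706, 0.0]
contact_force: [0.3, 0.4, -0.5]
width: 0.0852
gripper_force: 0.0
```

>>> servo_tool:
  series: "0.04 -0.01 0 0 0 0 0; 0.08 -0.02 0 0 0 0 0; 0.12 -0.03 0 0 0 0 0; 0.16 -0.04 0 0 0 0 0; 0.2 -0.05 0 0 0 0 0"

```text
clock: 7.4
position: [0.5155, -0.1156, 0.1998]
ee_rot: [0.0, 0.708, 0.706, 0.0]
contact_force: [0.1, 0.2, 0.2]
width: 0.0857
gripper_force: 0.0
```

>>> servo_tool:
  series: "0.035 -0.01 0 0 0 0 0; 0.06 -0.02 0 0 0 0 0; 0.076 -0.024 0 0 0 0 0; 0.076 -0.024 0 0 0 0 0; 0.076 -0.024 0 0 0 0 0"

```text
clock: 7.9
position: [0.4928, -0.0418, 0.1996]
ee_rot: [0.001, 0.707, 0.707, 0.0]
contact_force: [0.2, -0.9, -0.1]
width: 0.0854
gripper_force: 0.0
```

```bash
python3 -c "
from h import *
need([.492,-.041,.118],90)
crop('side',200,90,350,240,4,'pics/s3.png')"
```

```text
at 7.9 [ 0.4928 -0.0418  0.1996] need [ 0.0009 -0.0009  0.0816] [ 0.0794  0.0766 -0.0472] w 0.08539858711790757
```

View pics/s3.png

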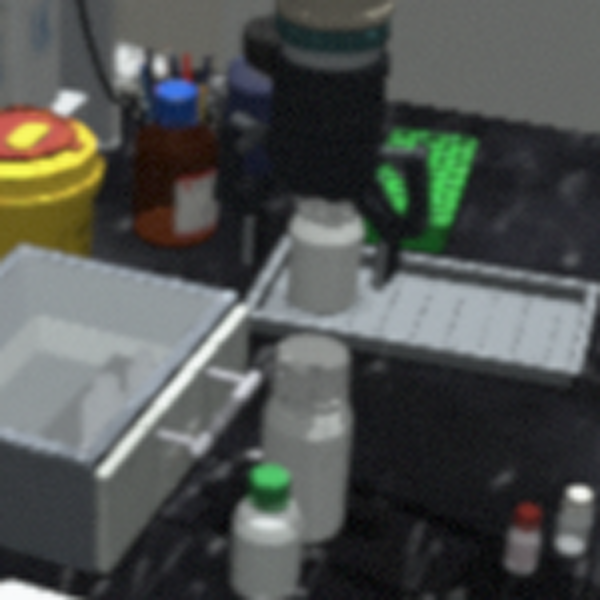

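Short stands upright on the tray at crop (325,260); the fingers straddle the tall cap at (312,350). Same routine for the tall bottle to the mid slot.

>>> servo_tool:
  series: "0.001 0 0.015 0 0 0 0; 0.001 0 0.035 0 0 0 0; 0.001 0 0.06 0 0 0 0; 0.001 0 0.073 0 0 0 0; 0.001 0 0.08 0 0 0 0"

```text
clock: 8.45
position: [0.4919, -0.0414, 0.1177]
ee_rot: [-0.001, 0.708, 0.706, -0.001]
contact_force: [-0.1, -0.6, 0.3]
width: 0.0852
gripper_force: 0.0
```

>>> servo_tool:
  series: "0 0 0 0 0 0 0.2; 0 0 0 0 0 0 0.25; 0 0 0 0 0 0 0.28; 0 0 0 0 0 0 0.3; 0 0 0 0 0 0 0.32"

```text
clock: 8.95
position: [0.4923, -0.0401, 0.1198]
ee_rot: [0.001, 0.708, 0.707, 0.0]
contact_force: [0.1, 0.9, 0.6]
width: 0.0581
gripper_force: 0.0
```

>>> servo_tool:
  series: "0 0 0 0 0 0 0.36; 0 0 0 0 0 0 0.4; 0 0 0 0 0 0 0.45; 0 0 0 0 0 0 0.5; 0 0 0 0 0 0 0.6"

```text
clock: 9.45
position: [0.4921, -0.04, 0.1198]
ee_rot: [0.0, 0.708, 0.707, 0.0]
contact_force: [-2.1, 0.7, 5.5]
width: 0.0523
gripper_force: 31.1
```

>>> servo_tool:
  series: "0 0 -0.004 0 0 0 0.6; 0 0 -0.012 0 0 0 0.6; 0 0 -0.026 0 0 0 0.6; 0 0 -0.045 0 0 0 0.6; 0 0 -0.06 0 0 0 0.6"

```text
clock: 9.95
position: [0.4921, -0.0401, 0.1802]
ee_rot: [0.0, 0.708, 0.707, 0.0]
contact_force: [0.8, -0.0, -2.0]
width: 0.052
gripper_force: 32.0
```

>>> servo_tool:
  series: "-0.01 0 0 0 0 0 0.6; -0.03 0 0 0 0 0 0.6; -0.06 -0.002 0 0 0 0 0.6; -0.09 -0.003 0 0 0 0 0.6; -0.12 -0.004 0 0 0 0 0.6"

```text
clock: 10.45
position: [0.487, -0.1616, 0.1783]
ee_rot: [-0.001, 0.707, 0.707, -0.0]
contact_force: [0.6, 0.3, -2.4]
width: 0.0521
gripper_force: 32.0
```

>>> servo_tool:
  series: "-0.03 -0.001 0 0 0 0 0.6; -0.06 -0.002 0 0 0 0 0.6; -0.09 -0.003 0 0 0 0 0.6; -0.12 -0.003 0 0 0 0 0.6; -0.15 -0.003 0 0 0 0 0.6"

```text
clock: 10.95
position: [0.4836, -0.3118, 0.1781]
ee_rot: [-0.001, 0.708, 0.706, -0.0]
contact_force: [0.6, -0.6, -1.8]
width: 0.0523
gripper_force: 32.0
```

>>> servo_tool:
  series: "-0.025 0 0 0 0 0 0.6; -0.045 0 0 0 0 0 0.6; -0.057 0 0 0 0 0 0.6; -0.061 0 0 0 0 0 0.6; -0.061 0 0 0 0 0 0.6"

```text
clock: 11.45
position: [0.4844, -0.3709, 0.1789]
ee_rot: [-0.001, 0.708, 0.707, 0.0]
contact_force: [0.5, 0.2, -2.3]
width: 0.0521
gripper_force: 32.0
```

>>> servo_tool:
  series: "0 0 0.005 0 0 0 0.6; 0 0 0.02 0 0 0 0.6; 0 0 0.036 0 0 0 0.6; 0 0 0.047 0 0 0 0.6; 0 0 0.053 0 0 0 0.6"

```text
clock: 11.95
position: [0.4842, -0.3697, 0.1251]
ee_rot: [-0.001, 0.707, 0.707, 0.0]
contact_force: [0.7, -0.6, -1.9]
width: 0.0522
gripper_force: 32.0
```

>>> servo_tool:
  series: "0 0 0.002 0 0 0 0.6; 0 0 0.004 0 0 0 0.6; 0 0 0.004 0 0 0 0.6; 0 0 0.004 0 0 0 0.6; 0 0 0.004 0 0 0 0.6"

```text
clock: 12.45
position: [0.4849, -0.3714, 0.1229]
ee_rot: [0.001, 0.708, 0.707, 0.0]
contact_force: [-0.4, -0.7, -0.3]
width: 0.0522
gripper_force: 32.1
```

>>> servo_tool:
  series: "0 0 0 0 0 0 0.2; 0 0 0 0 0 0 0.1; 0 0 0 0 0 0 0; 0 0 -0.005 0 0 0 0; 0 0 -0.02 0 0 0 0"

```text
clock: 12.95
position: [0.4838, -0.3704, 0.1414]
ee_rot: [-0.002, 0.708, 0.707, -0.0]
contact_force: [-0.1, -0.4, 0.1]
width: 0.0854
gripper_force: 0.0
```

>>> servo_tool:
  series: "0 0 -0.03 0 0 0 0; 0 0 -0.055 0 0 0 0; 0.02 0 -0.055 0 0 0 0; 0.05 0 -0.055 0 0 0 0; 0.09 0 -0.055 0 0 0 0"

```text
clock: 13.45
position: [0.4842, -0.2801, 0.1966]
ee_rot: [-0.0, 0.708, 0.706, 0.0]
contact_force: [0.3, 0.2, 0.3]
width: 0.0852
gripper_force: 0.0
```

>>> servo_tool:
  series: "0.045 0 0 0 0 0 0; 0.09 0.002 0 0 0 0 0; 0.135 0.004 0 0 0 0 0; 0.18 0.006 0 0 0 0 0; 0.22 0.008 0 0 0 0 0.2"

```text
clock: 13.95
position: [0.4914, -0.0579, 0.1966]
ee_rot: [-0.001, 0.707, 0.707, -0.0]
contact_force: [1.2, -0.2, -0.4]
width: 0.0732
gripper_force: 0.0
```

>>> servo_tool:
  series: "0.04 0 0.01 0 0 0 0.35; 0.075 0 0.03 0 0 0 0.35; 0.095 0 0.05 0 0 0 0.35; 0.103 0 0.06 0 0 0 0.35; 0.103 0 0.06 0 0 0 0.35"

```text
clock: 14.45
position: [0.4911, 0.043, 0.1356]
ee_rot: [-0.002, 0.707, 0.707, -0.002]
contact_force: [-0.2, -1.6, 0.1]
width: 0.0557
gripper_force: 0.0
```

```bash
python3 -c "
from h import *
need([.4925,.042,.077],90)
crop('side',200,90,350,240,4,'pics/s4.png')"
```

```text
at 14.45 [0.4911 0.043  0.1356] need [-0.001   0.0017  0.0586] [-0.2458 -0.0025  0.0462] w 0.05571088681137706
```

View pics/s4.png

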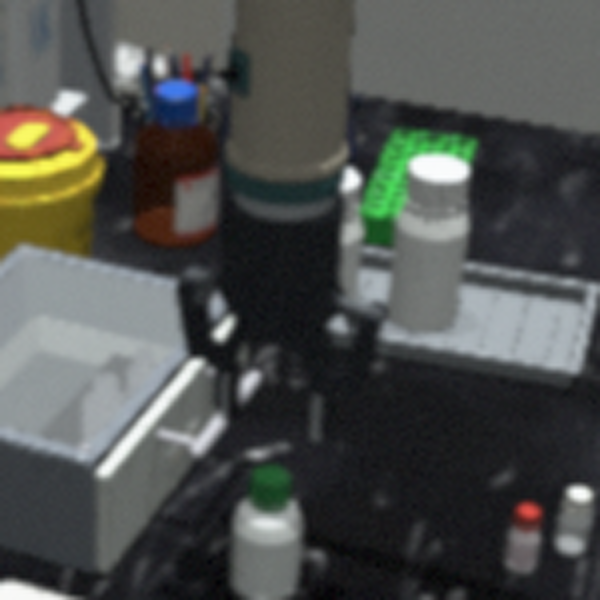

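Tall stands at crop (430,250), dropper cap at (268,487) below the gripper. Grip the dropper and carry it to the near slot.

>>> servo_tool:
  series: "-0.001 0 0.015 0 0 0 0.35; -0.001 0 0.03 0 0 0 0.35; -0.001 0 0.045 0 0 0 0.35; -0.001 0 0.055 0 0 0 0.35; -0.001 0 0.059 0 0 0 0.35"

```text
clock: 15.0
position: [0.4932, 0.0399, 0.078]
ee_rot: [-0.0, 0.708, 0.706, -0.0]
contact_force: [0.2, -0.2, 1.6]
width: 0.0554
gripper_force: 0.0
```

>>> servo_tool:
  series: "0 0 0 0 0 0 0.5; 0 0 0 0 0 0 0.55; 0 0 0 0 0 0 0.58; 0 0 0 0 0 0 0.6; 0 0 0 0 0 0 0.62"

```text
clock: 15.5
position: [0.4932, 0.041, 0.0786]
ee_rot: [0.0, 0.708, 0.707, 0.0]
contact_force: [-0.1, -0.1, 0.5]
width: 0.0329
gripper_force: 0.1
```

>>> servo_tool:
  series: "0 0 0 0 0 0 0.66; 0 0 0 0 0 0 0.69; 0 0 0 0 0 0 0.72; 0 0 0 0 0 0 0.8; 0 0 0 0 0 0 0.8"

```text
clock: 16.0
position: [0.493, 0.0409, 0.0785]
ee_rot: [-0.0, 0.708, 0.707, -0.0]
contact_force: [-2.1, 0.3, 4.7]
width: 0.0268
gripper_force: 29.7
```

>>> servo_tool:
  series: "0 0 -0.004 0 0 0 0.8; 0 0 -0.012 0 0 0 0.8; 0 0 -0.026 0 0 0 0.8; 0 0 -0.045 0 0 0 0.8; 0 0 -0.06 0 0 0 0.8"

```text
clock: 16.5
position: [0.4936, 0.0409, 0.1394]
ee_rot: [0.001, 0.708, 0.707, 0.0]
contact_force: [-0.2, -0.8, 0.1]
width: 0.0266
gripper_force: 29.5
```

>>> servo_tool:
  series: "-0.01 -0.003 0 0 0 0 0.8; -0.03 -0.01 0 0 0 0 0.8; -0.06 -0.02 0 0 0 0 0.8; -0.095 -0.03 0 0 0 0 0.8; -0.13 -0.04 0 0 0 0 0.8"

```text
clock: 17.0
position: [0.4517, -0.0905, 0.1376]
ee_rot: [-0.0, 0.707, 0.707, -0.0]
contact_force: [1.0, 0.3, -0.7]
width: 0.027
gripper_force: 29.6
```

>>> servo_tool:
  series: "-0.035 -0.012 0 0 0 0 0.8; -0.07 -0.025 0 0 0 0 0.8; -0.105 -0.037 0 0 0 0 0.8; -0.14 -0.05 0 0 0 0 0.8; -0.175 -0.061 0 0 0 0 0.8"

```text
clock: 17.5
position: [0.3899, -0.2654, 0.1376]
ee_rot: [-0.001, 0.708, 0.706, -0.0]
contact_force: [1.0, -0.0, -0.8]
width: 0.0266
gripper_force: 29.6
```

>>> servo_tool:
  series: "-0.035 0 0 0 0 0 0.8; -0.07 0 0 0 0 0 0.8; -0.1 0 0 0 0 0 0.8; -0.115 0 0 0 0 0 0.8; -0.115 0 0 0 0 0 0.8"

```text
clock: 18.0
position: [0.391, -0.3806, 0.1376]
ee_rot: [-0.0, 0.708, 0.706, -0.0]
contact_force: [0.4, -0.0, -1.0]
width: 0.027
gripper_force: 29.6
```

>>> servo_tool:
  series: "0 0 0.005 0 0 0 0.8; 0 0 0.02 0 0 0 0.8; 0 0 0.036 0 0 0 0.8; 0 0 0.047 0 0 0 0.8; 0 0 0.053 0 0 0 0.8"

```text
clock: 18.5
position: [0.3911, -0.3769, 0.0841]
ee_rot: [-0.001, 0.707, 0.707, 0.0]
contact_force: [0.7, -0.4, -1.7]
width: 0.0265
gripper_force: 29.6
```

>>> servo_tool:
  series: "0 0 0.002 0 0 0 0.8; 0 0 0.004 0 0 0 0.8; 0 0 0.004 0 0 0 0.8; 0 0 0.004 0 0 0 0.8; 0 0 0.004 0 0 0 0.8"

```text
clock: 19.0
position: [0.3917, -0.3792, 0.0817]
ee_rot: [0.0, 0.708, 0.707, -0.0]
contact_force: [0.0, -0.4, -0.8]
width: 0.0271
gripper_force: 29.7
```

>>> servo_tool:
  series: "0 0 0 0 0 0 0.6; 0 0 0 0 0 0 0.5; 0 0 0 0 0 0 0.35; 0 0 -0.005 0 0 0 0.35; 0 0 -0.02 0 0 0 0.35"

```text
clock: 19.5
position: [0.3908, -0.3781, 0.1006]
ee_rot: [-0.002, 0.708, 0.707, 0.0]
contact_force: [0.5, -0.0, 0.7]
width: 0.0558
gripper_force: 0.0
```

>>> servo_tool:
  series: "0 0 -0.03 0 0 0 0.35; 0 0 -0.065 0 0 0 0.35; 0 0 -0.08 0 0 0 0.5; 0 0 -0.08 0 0 0 0.6; 0 0 -0.08 0 0 0 0.6"

```text
clock: 20.0
position: [0.3913, -0.3787, 0.1812]
ee_rot: [-0.0, 0.708, 0.707, -0.0]
contact_force: [0.3, -0.3, -0.4]
width: 0.034
gripper_force: 0.0
```

```bash
python3 -c "
from h import *
need([.5555,-.0455,.14],87.7)
crop('top',200,105,410,285,3.8,'pics/t5.png')"
```

```text
at 20.0 [ 0.3913 -0.3787  0.1812] need [0.3334 0.1637 0.0412] [-0.0036  0.0009  2.2248] w 0.03399090459997885
```

View pics/t5.png

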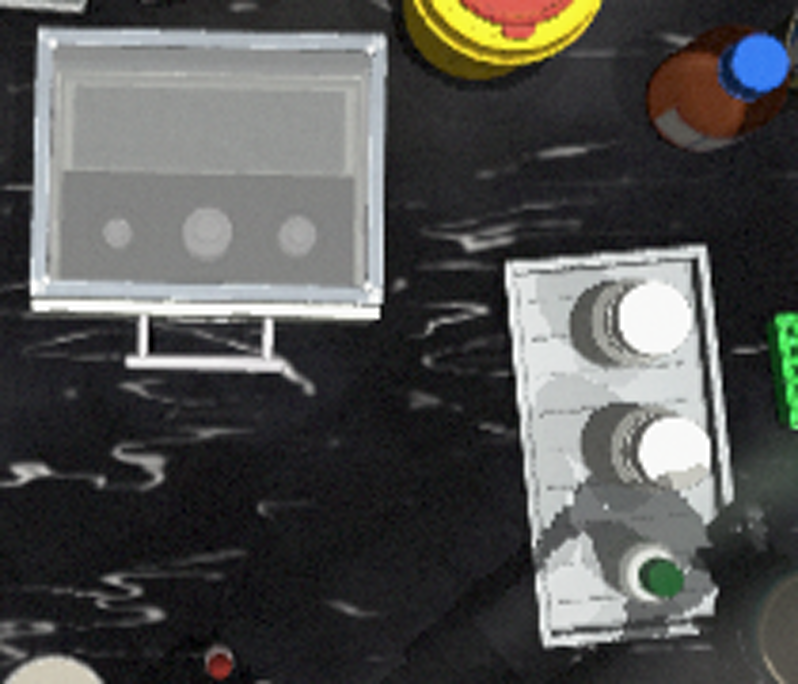

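All three bottles stand well inside the tray (caps at crop (655,318), (675,450), (662,577)); bar runs from (127,361) to (283,366), mid ≈ (205,363.5). Go to the handle.

>>> servo_tool:
  series: "0.03 0.015 0 0 0 1 0.65; 0.07 0.033 0 0 0 2.2 0.65; 0.11 0.053 0 0 0 2.2 0.65; 0.15 0.073 0 0 0 2.2 0.65; 0.19 0.093 0 0 0 2.2 0.65"

```text
clock: 20.55
position: [0.4844, -0.1871, 0.1796]
ee_rot: [-0.001, 0.721, 0.693, -0.0]
contact_force: [-0.1, -0.0, 0.3]
width: 0.0298
gripper_force: 0.0
```

>>> servo_tool:
  series: "0.037 0.018 0 0 0 0 0.65; 0.075 0.035 0.01 0 0 0 0.65; 0.11 0.053 0.03 0 0 0 0.65; 0.13 0.063 0.04 0 0 0 0.65; 0.14 0.0655 0.041 0 0 0 0.65"

```text
clock: 21.05
position: [0.5546, -0.0494, 0.1371]
ee_rot: [-0.003, 0.72, 0.694, -0.002]
contact_force: [-0.0, -0.2, -0.0]
width: 0.0301
gripper_force: 0.0
```

>>> servo_tool:
  series: "0 0 0 0 0 0 0.65; 0 0 0 0 0 0 0.65"

```text
clock: 21.25
position: [0.5553, -0.0526, 0.1402]
ee_rot: [0.0, 0.721, 0.693, -0.001]
contact_force: [0.1, -0.2, -0.6]
width: 0.0298
gripper_force: 0.0
```

```bash
python3 -c "
from h import *
need([.5555,-.0455,.060],87.7)
print(ray('top',253.3,200.3,.083))
print(ray('top',200+127/3.8-.37,105+361/3.8-.37,.083),ray('top',200+282/3.8-.37,105+366/3.8-.37,.083))"
```

```text
at 21.25 [ 0.5553 -0.0526  0.1402] need [ 0.0071 -0.0001  0.0802] [-0.0414  0.0472  0.0217] w 0.029753896569334536
[ 0.5559 -0.0442  0.083 ]
[0.5591 0.0131 0.083 ] [ 0.5527 -0.1023  0.083 ]
```

>>> servo_tool:
  series: "0.004 0 0.015 0 0 0 0.65; 0.007 0 0.035 0 0 0 0.65; 0.007 0 0.055 0 0 0 0.65; 0.007 0 0.07 0 0 0 0.65; 0.007 0 0.08 0 0 0 0.65"

```text
clock: 21.75
position: [0.5554, -0.0463, 0.0599]
ee_rot: [0.0, 0.722, 0.692, -0.0]
contact_force: [-0.8, -0.5, -0.3]
width: 0.0298
gripper_force: 0.0
```

>>> servo_tool:
  series: "0 0 0 0 0 0 0.75; 0 0 0 0 0 0 0.82; 0 0 0 0 0 0 0.88; 0 0 0 0 0 0 0.95; 0 0 0 0 0 0 1"

```text
clock: 22.25
position: [0.5556, -0.0455, 0.0611]
ee_rot: [0.0, 0.721, 0.693, -0.001]
contact_force: [-4.6, -3.9, 5.1]
width: 0.0096
gripper_force: 29.5
```

>>> servo_tool:
  series: "0 0 0 0 0 0 1; 0 0 0 0 0 0 1; 0 0 0 0 0 0 1"

```text
clock: 22.55
position: [0.5556, -0.0454, 0.0611]
ee_rot: [0.0, 0.721, 0.693, -0.001]
contact_force: [-3.5, -3.9, 5.3]
width: 0.0098
gripper_force: 29.5
```

>>> servo_tool:
  series: "0 -0.004 0 0 0 0 1; 0 -0.012 0 0 0 0 1; 0 -0.022 0 0 0 0 1; 0 -0.035 0 0 0 0 1; 0 -0.05 0 0 0 0 1"

```text
clock: 23.05
position: [0.5063, -0.0433, 0.0611]
ee_rot: [0.002, 0.721, 0.693, 0.001]
contact_force: [2.3, -4.4, 6.8]
width: 0.01
gripper_force: 30.1
```

>>> servo_tool:
  series: "0 -0.018 0 0 0 0 1; 0 -0.036 0 0 0 0 1; 0 -0.054 0 0 0 0 1; 0 -0.07 0 0 0 0 1; 0 -0.08 0 0 0 0 1"

```text
clock: 23.55
position: [0.4245, -0.0399, 0.0611]
ee_rot: [0.001, 0.721, 0.693, -0.0]
contact_force: [2.4, -5.1, 5.1]
width: 0.0097
gripper_force: 30.1
```

>>> servo_tool:
  series: "0 -0.004 0 0 0 0 1; 0 -0.007 0 0 0 0 1; 0 -0.007 0 0 0 0 1; 0 -0.007 0 0 0 0 1; 0 -0.007 0 0 0 0 1"

```text
clock: 24.05
position: [0.4178, -0.0396, 0.061]
ee_rot: [0.0, 0.721, 0.693, -0.001]
contact_force: [-1.4, -4.8, 9.2]
width: 0.0093
gripper_force: 30.4
```

>>> servo_tool:
  series: "0 0 0 0 0 0 0.9; 0 0 0 0 0 0 0.75; 0 0 0 0 0 0 0.65; 0 0 0 0 0 0 0.65; 0 0 -0.02 0 0 0 0.65"

```text
clock: 24.55
position: [0.4161, -0.0382, 0.0783]
ee_rot: [-0.003, 0.721, 0.693, -0.002]
contact_force: [-0.4, -0.7, 1.2]
width: 0.0299
gripper_force: 0.0
```

>>> servo_tool:
  series: "0 0 -0.04 0 0 0 0.65; 0 0 -0.08 0 0 0 0.65; -0.04 -0.01 -0.1 0 0 0 0.6; -0.09 -0.02 -0.12 0 0 0 0.5; -0.14 -0.03 -0.13 0 0 0 0.4"

```text
clock: 25.05
position: [0.385, -0.1721, 0.2103]
ee_rot: [0.001, 0.72, 0.694, 0.001]
contact_force: [1.6, -0.5, -0.2]
width: 0.0516
gripper_force: 0.0
```

```bash
python3 -c "
from h import *
need([.515,-.047,.14],90)
crop('top',200,105,410,285,3.8,'pics/t6.png')"
```

```text
at 25.05 [ 0.385  -0.1721  0.2103] need [0.1299 0.1251 0.0705] [ 0.1175  0.0156 -2.1357] w 0.05164634394064478
```

View pics/t6.png

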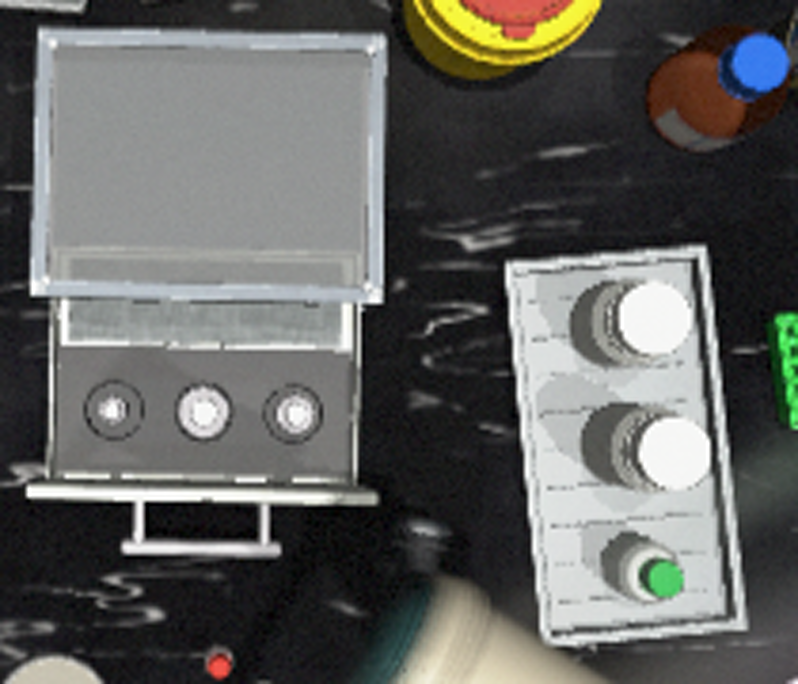

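Drawer open: large weight in the middle well, knob at crop (204,411); medium at right (294,412), small at left (112,409).

```bash
python3 -c "
from h import *
f=lambda u,v,z: ray('top',200+u/3.8-.37,105+v/3.8-.37,z)
print(f(204,411,.081),f(202.5,412,.055))
im=cv2.imread('pics/t6.png',0)[375:450,165:245]
m=(im>165).astype('uint8'); M=cv2.moments(m,True); u,v=165+M['m10']/M['m00'],375+M['m01']/M['m00']; print(u,v,M['m00'],f(u,v,.07))
p=np.array([.5556,-.0454])+ (.101-.1375)*np.array([.9992,-.0401]); print(p)
need([.5165,-.044,.14],87.7)
"
```

```text
[ 0.5206 -0.0434  0.081 ] [ 0.5197 -0.0424  0.055 ]
203.1641456582633 411.91652661064427 1785.0 [ 0.5198 -0.0428  0.07  ]
[ 0.5191 -0.0439]
at 25.1 [ 0.3842 -0.1812  0.2114] need [0.1435 0.1261 0.0702] [ 0.1253  0.5829 -0.164 ] w 0.0513741860218516
```

>>> servo_tool:
  series: "0.03 0.026 0 0 0 0 0.35; 0.065 0.057 0.01 0 0 0 0.35; 0.1 0.088 0.03 0 0 0 0.35; 0.13 0.115 0.055 0 0 0 0.35; 0.1445 0.129 0.07 0 0 0 0.35"

```text
clock: 25.6
position: [0.5203, -0.0292, 0.1365]
ee_rot: [-0.002, 0.72, 0.694, -0.0]
contact_force: [-0.2, -0.5, -0.3]
width: 0.0559
gripper_force: 0.0
```

>>> servo_tool:
  series: "0 0 0 0 0 0 0.35; 0 0 0 0 0 0 0.35; 0 0 0 0 0 0 0.35"

```text
clock: 25.9
position: [0.5192, -0.0329, 0.1394]
ee_rot: [0.0, 0.721, 0.693, -0.0]
contact_force: [0.0, 0.1, -0.3]
width: 0.0556
gripper_force: 0.0
```

```bash
python3 -c "
from h import *
need([.5197,-.043,.036],87.7)
crop('side',200,90,350,240,4,'pics/s7.png')"
```

```text
at 25.9 [ 0.5192 -0.0329  0.1394] need [-0.01    0.0009  0.1034] [-0.0083  0.0236 -0.0062] w 0.055612351148433235
```

View pics/s7.png

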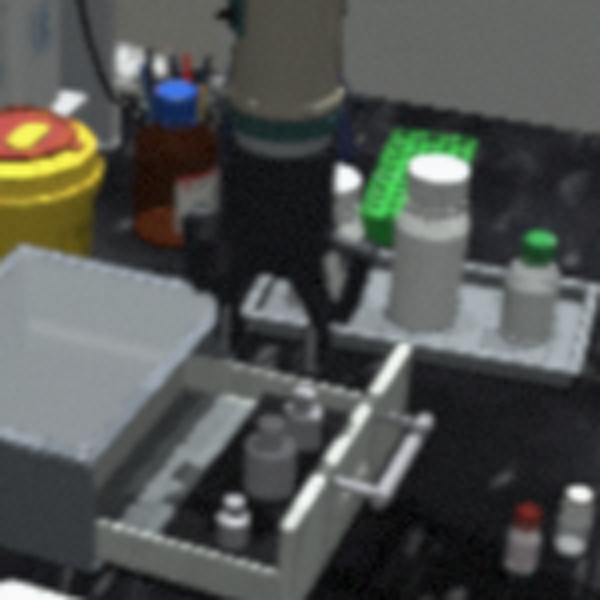

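Fingers are above the drawer, straddling the large weight (crop (270,460)) along x. Shift 10 mm sideways and descend to its body.

>>> servo_tool:
  series: "-0.006 0.001 0 0 0 0 0.35; -0.01 0.001 0.005 0 0 0 0.35; -0.01 0.001 0.02 0 0 0 0.35; -0.01 0.001 0.04 0 0 0 0.35; -0.01 0.001 0.06 0 0 0 0.35"

```text
clock: 26.45
position: [0.5205, -0.0435, 0.0787]
ee_rot: [0.001, 0.721, 0.692, 0.0]
contact_force: [-0.1, -0.4, -0.3]
width: 0.0552
gripper_force: 0.0
```

>>> servo_tool:
  series: "0 0 0.015 0 0 0 0.35; 0 0 0.028 0 0 0 0.35; 0 0 0.038 0 0 0 0.35; 0 0 0.043 0 0 0 0.35; 0 0 0.043 0 0 0 0.35"

```text
clock: 26.95
position: [0.5215, -0.0431, 0.0358]
ee_rot: [0.001, 0.721, 0.693, 0.001]
contact_force: [2.3, -0.9, -0.8]
width: 0.0552
gripper_force: 0.0
```

>>> servo_tool:
  series: "0 0 0 0 0 0 0.42; 0 0 0 0 0 0 0.46; 0 0 0 0 0 0 0.49; 0 0 0 0 0 0 0.51; 0 0 0 0 0 0 0.53"
  squeeze: 40

```text
clock: 27.45
position: [0.5198, -0.0423, 0.0359]
ee_rot: [-0.0, 0.721, 0.693, -0.0]
contact_force: [-0.7, -0.7, 0.4]
width: 0.0404
gripper_force: 0.6
```

>>> servo_tool:
  series: "0 0 0 0 0 0 0.55; 0 0 0 0 0 0 0.6; 0 0 0 0 0 0 0.7; 0 0 0 0 0 0 0.7; 0 0 0 0 0 0 0.7"

```text
clock: 27.95
position: [0.5206, -0.0424, 0.0361]
ee_rot: [0.0, 0.721, 0.693, 0.0]
contact_force: [-1.8, 1.5, 5.4]
width: 0.0366
gripper_force: 40.3
```

>>> servo_tool:
  series: "0 0 -0.005 0 0 0 0.7; 0 0 -0.02 0 0 0 0.7; 0 0 -0.045 0 0 0 0.7; 0 0 -0.075 0 0 0 0.7; 0 0 -0.1 0 0 0 0.7"

```text
clock: 28.45
position: [0.5203, -0.0426, 0.1363]
ee_rot: [-0.0, 0.721, 0.693, -0.0]
contact_force: [0.5, -0.2, -4.5]
width: 0.0366
gripper_force: 41.2
```

>>> servo_tool:
  series: "0 0 -0.02 0 0 0 0.7; 0.015 0.002 -0.025 0 0 0 0.7; 0.045 0.006 -0.025 0 0 0 0.7; 0.085 0.011 -0.025 0 0 0 0.7; 0.125 0.016 -0.025 0 0 0 0.7"

```text
clock: 28.95
position: [0.5407, 0.0835, 0.1594]
ee_rot: [-0.001, 0.721, 0.692, -0.001]
contact_force: [0.2, -0.1, -5.4]
width: 0.0368
gripper_force: 41.1
```

>>> servo_tool:
  series: "0.04 0.005 0 0 0 0 0.7; 0.08 0.01 0 0 0 0 0.7; 0.12 0.015 0 0 0 0 0.7; 0.15 0.019 0 0 0 0 0.7; 0.17 0.021 0 0 0 0 0.7"

```text
clock: 29.45
position: [0.5683, 0.2539, 0.1589]
ee_rot: [-0.001, 0.72, 0.694, -0.001]
contact_force: [-0.2, -2.0, -4.0]
width: 0.0364
gripper_force: 41.1
```

>>> servo_tool:
  series: "0 0 0 0 0 0 0.7; 0 0 0 0 0 0 0.7; 0 0 0 0 0 0 0.7"

```text
clock: 29.75
position: [0.5685, 0.2497, 0.1602]
ee_rot: [-0.0, 0.721, 0.693, -0.001]
contact_force: [0.4, -0.3, -4.8]
width: 0.0366
gripper_force: 41.1
```

```bash
python3 -c "
from h import *
need([.569,.251,.082],87.7)
crop('top',110,105,310,285,3.8,'pics/t8.png')"
```

```text
at 29.75 [0.5685 0.2497 0.1602] need [0.0014 0.0005 0.0782] [-0.0872  0.0846 -0.0169] w 0.036587119178150086
```

View pics/t8.png

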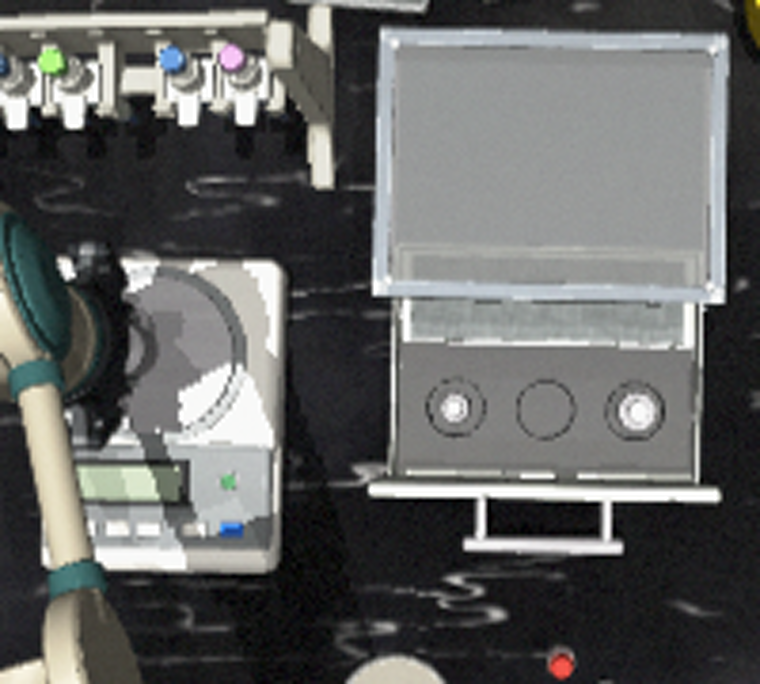

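The large well is empty, the other two are undisturbed. Lower onto the pan.

>>> servo_tool:
  series: "0.001 0 0.015 0 0 0 0.7; 0.001 0 0.035 0 0 0 0.7; 0.001 0 0.055 0 0 0 0.7; 0.001 0 0.068 0 0 0 0.7; 0.001 0 0.074 0 0 0 0.7"

```text
clock: 30.3
position: [0.5684, 0.2507, 0.0856]
ee_rot: [-0.0, 0.721, 0.692, -0.001]
contact_force: [-0.7, -0.0, -5.4]
width: 0.037
gripper_force: 41.0
```

>>> servo_tool:
  series: "0 0 0.002 0 0 0 0.7; 0 0 0.004 0 0 0 0.7; 0 0 0.004 0 0 0 0.7; 0 0 0.004 0 0 0 0.7"

```text
clock: 30.7
position: [0.5696, 0.252, 0.0837]
ee_rot: [0.0, 0.721, 0.693, 0.001]
contact_force: [-0.6, 0.3, -5.7]
width: 0.0369
gripper_force: 41.1
```

>>> servo_tool:
  series: "0 0 0.001 0 0 0 0.7; 0 0 0.001 0 0 0 0.7; 0 0 0.002 0 0 0 0.7; 0 0 0.002 0 0 0 0.7"

```text
clock: 31.1
position: [0.5693, 0.2519, 0.0813]
ee_rot: [0.0, 0.721, 0.693, 0.0]
contact_force: [-0.0, -0.1, -1.8]
width: 0.0367
gripper_force: 41.3
```

Contact made (force down to 1.8 N of 5). Half a millimetre more, then open gently.

>>> servo_tool:
  series: "0 0 0.0005 0 0 0 0.7; 0 0 0.0005 0 0 0 0.6; 0 0 0.0005 0 0 0 0.5; 0 0 0.0005 0 0 0 0.4; 0 0 0.0005 0 0 0 0.3"

```text
clock: 31.6
position: [0.5696, 0.2519, 0.0806]
ee_rot: [0.0, 0.721, 0.693, 0.0]
contact_force: [-0.1, 0.3, 0.1]
width: 0.0598
gripper_force: 0.0
```

>>> servo_tool:
  series: "0 0 0 0 0 0 0.3; 0 0 -0.01 0 0 0 0.3; 0 0 -0.03 0 0 0 0.3; 0 0 -0.06 0 0 0 0.3; 0 0 -0.09 0 0 0 0.3"

```text
clock: 32.1
position: [0.569, 0.2517, 0.1717]
ee_rot: [-0.0, 0.721, 0.693, -0.0]
contact_force: [0.9, 0.1, 0.3]
width: 0.0598
gripper_force: 0.0
```

>>> servo_tool:
  series: "-0.03 -0.01 -0.01 0 0 0 0.4; -0.07 -0.03 -0.01 0 0 0 0.6; -0.11 -0.055 -0.01 0 0 0 0.8; -0.15 -0.08 -0.01 0 0 0 1; -0.19 -0.105 -0.01 0 0 0 1"

```text
clock: 32.6
position: [0.4558, 0.0649, 0.1812]
ee_rot: [0.001, 0.721, 0.693, 0.0]
contact_force: [0.8, -0.8, 0.3]
width: 0.0003
gripper_force: 0.0
```

```bash
python3 -c "
from h import *
need([.395,-.04,.14],87.7)
crop('top',110,155,310,285,4,'pics/t9.png')"
```

```text
at 32.6 [0.4558 0.0649 0.1812] need [-0.1071 -0.0567  0.0411] [0.0879 0.0237 0.069 ] w 0.0002632563435133354
```

View pics/t9.png

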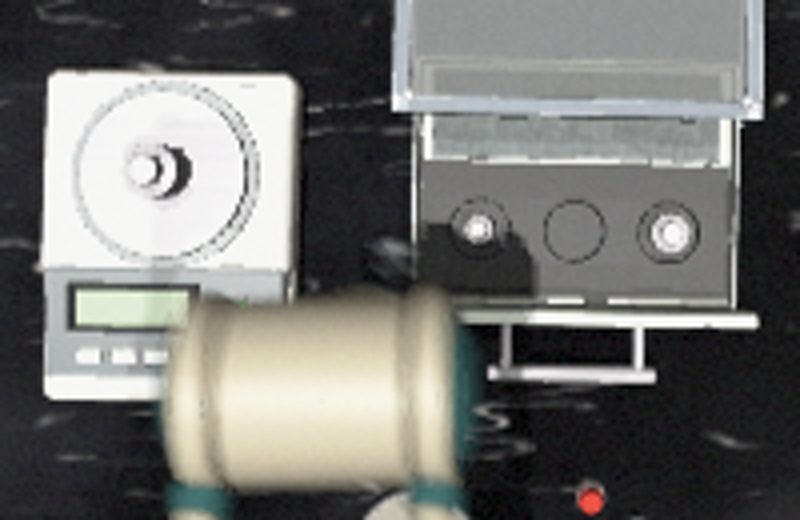

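Weight stands upright on the pan (knob at crop (144,170), pan ring about 77–258 across, 80–263 down). I'll check the pan centre numerically.

```bash
python3 -c "
from h import *
im=cv2.imread('pics/t9.png',0).astype('float32')
im0=cv2.resize(cv2.imread('pics/top0.png',0)[155:285,110:310],None,fx=4,fy=4,interpolation=cv2.INTER_CUBIC).astype('float32')
for nm,I in(('now',im),('0',im0)):
  for c in range(0,360,30):
    a=np.radians(c); r=np.arange(72,104)
    X=(167+r*np.cos(a)).astype('float32')[None];Y=(171+r*np.sin(a)).astype('float32')[None]
    print(nm,c,cv2.remap(I,X,Y,1)[0][::2].astype(int))
f=lambda u,v,z: ray('top',110+u/4-.375,155+v/4-.375,z)
g=lambda p:(proj('top',p)-[110,155]+.375)*4
print('knob',f(144,170,.126)); print('pan px',g([.569,.251,.064]),g([.569,.311,.064]),g([.569,.191,.064]),g([.629,.251,.064]),g([.509,.251,.064]))
print('ring ctr',f(167.5,171.5,.064))
for p in([.569,.251,.126],[.5695,.252,.126],[.5695,.252,.08]):print(g(p))
"
```

```text
now 0 [252 252 191 123 135 197 222 213 191 171 195 238 253 246 245 246]
now 30 [246 255 255 186 105  97 160 207 210 194 189 212 243 250 246 245]
now 60 [245 246 246 242 226 201 202 224 235 229 223 222 234 243 246 246]
now 90 [239 240 241 242 245 242 211 175 175 199 208 203 187 170 164 170]
now 120 [246 246 246 246 246 246 246 241 230 220 216 219 224 235 248 250]
now 150 [246 245 245 246 246 247 247 242 232 218 213 213 219 232 247 247]
now 180 [245 246 246 246 245 245 249 241 219 205 210 224 237 247 247 246]
now 210 [246 246 246 245 245 244 236 224 219 221 224 231 241 245 245 245]
now 240 [246 246 246 250 250 240 227 219 220 229 241 248 248 246 246 246]
now 270 [245 245 250 242 222 206 207 214 221 231 246 236 204 148  96  52]
now 300 [247 252 246 226 216 218 221 220 207 198 215 242 249 246 246 247]
now 330 [243 239 211 176 182 211 214 209 187 158 182 229 249 246 245 245]
0 0 [251 251 202 147 162 217 238 229 212 196 211 240 251 246 245 245]
0 30 [245 255 254 196 130 123 181 226 232 218 208 219 241 247 245 245]
0 60 [245 245 245 241 226 199 199 223 234 228 223 221 232 242 244 244]
0 90 [245 246 246 245 246 243 222 199 200 218 227 225 209 190 186 195]
0 120 [245 244 244 244 245 245 245 241 229 220 216 218 222 234 247 249]
0 150 [245 245 245 245 245 246 245 240 230 217 213 213 218 231 245 246]
0 180 [245 245 245 245 244 244 248 240 219 205 210 223 236 247 247 245]
0 210 [244 245 245 245 244 243 236 223 217 219 223 232 241 245 245 245]
0 240 [245 246 246 249 249 240 226 217 217 227 241 248 247 245 245 245]
0 270 [244 245 249 241 221 205 206 214 219 229 244 234 204 149  97  52]
0 300 [246 253 246 225 213 216 220 219 205 195 212 239 248 246 245 244]
0 330 [245 241 215 187 199 230 232 227 214 192 204 234 247 247 246 245]
knob [0.5704 0.2493 0.126 ]
pan px [163.5 174.7] [ 79.9 176.7] [247.1 172.7] [162.7  91.5] [164.3 258.3]
ring ctr [0.5712 0.2481 0.064 ]
[141.5 171.9]
[139.9 171.5]
[156.7 173.5]
```

Fit: pan centre ≈ (0.570, 0.252); weight was set at (0.5696, 0.252), central. Now grip the handle again.

>>> servo_tool:
  series: "-0.03 -0.01 0.01 0 0 0 0.8; -0.065 -0.02 0.02 0 0 0 0.65; -0.09 -0.03 0.03 0 0 0 0.65; -0.106 -0.034 0.041 0 0 0 0.65; -0.106 -0.034 0.041 0 0 0 0.65"

```text
clock: 33.15
position: [0.4174, -0.0396, 0.139]
ee_rot: [-0.001, 0.722, 0.692, -0.001]
contact_force: [-0.4, 1.4, 0.5]
width: 0.0297
gripper_force: 0.0
```

>>> servo_tool:
  series: "0 0 0 0 0 0 0.65; 0 0 0 0 0 0 0.65"

```text
clock: 33.35
position: [0.4195, -0.0379, 0.1402]
ee_rot: [0.001, 0.721, 0.693, 0.001]
contact_force: [1.1, 0.4, -0.3]
width: 0.0298
gripper_force: 0.0
```

```bash
python3 -c "
from h import *
need([.4178,-.0396,.060],87.7)
im=eyes.get_image('top'); print(im[185:215,236,:].mean(1).astype(int), im[242:256,236].mean(1).astype(int))
"
```

```text
at 33.35 [ 0.4195 -0.0379  0.1402] need [-0.0018 -0.0017  0.0802] [ 0.099  -0.0029  0.0539] w 0.029828074368414947
[142 139 140 144 140 151 163 156 170 214 215 117 119 117 116 117 119 119
 119 121 120 120 119 107  96 112 114 111 113 108] [103  84  73  79  73  87 101  98 103 105 145 148 171 188]
```

>>> servo_tool:
  series: "-0.002 -0.002 0.015 0 0 0 0.65; -0.002 -0.002 0.035 0 0 0 0.65; -0.002 -0.002 0.055 0 0 0 0.65; -0.002 -0.002 0.07 0 0 0 0.65; -0.002 -0.002 0.08 0 0 0 0.65"

```text
clock: 33.9
position: [0.4166, -0.0395, 0.0588]
ee_rot: [-0.0, 0.721, 0.693, -0.0]
contact_force: [-0.3, 0.1, 0.4]
width: 0.0293
gripper_force: 0.0
```

>>> servo_tool:
  series: "0 0 0 0 0 0 0.75; 0 0 0 0 0 0 0.82; 0 0 0 0 0 0 0.88; 0 0 0 0 0 0 0.95; 0 0 0 0 0 0 1"
  squeeze: 30

```text
clock: 34.4
position: [0.4175, -0.0404, 0.0602]
ee_rot: [0.001, 0.721, 0.693, 0.001]
contact_force: [1.5, 0.6, 2.7]
width: 0.0095
gripper_force: 29.4
```

>>> servo_tool:
  series: "0 0.004 0 0 0 0 1; 0 0.012 0 0 0 0 1; 0 0.024 0 0 0 0 1; 0 0.038 0 0 0 0 1; 0 0.052 0 0 0 0 1"

```text
clock: 34.9
position: [0.4679, -0.0425, 0.0602]
ee_rot: [-0.0, 0.721, 0.693, -0.001]
contact_force: [-2.0, 0.7, 7.6]
width: 0.0098
gripper_force: 29.9
```

>>> servo_tool:
  series: "0 0.016 0 0 0 0 1; 0 0.032 0 0 0 0 1; 0 0.048 0 0 0 0 1; 0 0.06 0 0 0 0 1; 0 0.068 0 0 0 0 1"

```text
clock: 35.4
position: [0.5369, -0.0454, 0.0602]
ee_rot: [0.0, 0.721, 0.693, -0.0]
contact_force: [-1.3, -0.2, 5.8]
width: 0.0098
gripper_force: 29.9
```

>>> servo_tool:
  series: "0 0.005 0 0 0 0 1; 0 0.01 0 0 0 0 1; 0 0.013 0 0 0 0 1; 0 0.015 0 0 0 0 1; 0 0.016 0 0 0 0 1"

```text
clock: 35.9
position: [0.5521, -0.046, 0.0602]
ee_rot: [0.0, 0.721, 0.693, -0.0]
contact_force: [-1.9, 0.1, 6.5]
width: 0.0102
gripper_force: 29.8
```

>>> servo_tool:
  series: "0 0.002 0 0 0 0 1; 0 0.0035 0 0 0 0 1; 0 0.0045 0 0 0 0 1; 0 0.0055 0 0 0 0 1; 0 0.0055 0 0 0 0 1"

```text
clock: 36.4
position: [0.5555, -0.0462, 0.0602]
ee_rot: [-0.001, 0.721, 0.693, -0.002]
contact_force: [-5.0, -1.3, 9.0]
width: 0.01
gripper_force: 30.1
```

>>> servo_tool:
  series: "0 0.001 0 0 0 0 1; 0 0.002 0 0 0 0 1; 0 0.003 0 0 0 0 1; 0 0.003 0 0 0 0 1"

```text
clock: 36.8
position: [0.5554, -0.0462, 0.0601]
ee_rot: [-0.004, 0.721, 0.693, -0.004]
contact_force: [-10.7, -0.2, 13.3]
width: 0.0103
gripper_force: 30.6
```

Hard stop: fully shut. Relax the push, release, rise, and go to the dropper on the tray.

>>> servo_tool:
  series: "0 -0.002 0 0 0 0 1; 0 -0.004 0 0 0 0 1; 0 -0.004 0 0 0 0 0.85; 0 -0.004 0 0 0 0 0.75; 0 -0.004 0 0 0 0 0.65"

```text
clock: 37.3
position: [0.5568, -0.046, 0.0592]
ee_rot: [-0.0, 0.721, 0.693, -0.0]
contact_force: [-0.4, 0.1, -0.2]
width: 0.0297
gripper_force: 0.0
```

>>> servo_tool:
  series: "0 0 0 0 0 0 0.65; 0 0 0 0 0 0 0.65; 0 0 -0.015 0 0 0 0.65; 0 0 -0.04 0 0 0 0.65; 0 0 -0.075 0 0 0 0.65"

```text
clock: 37.8
position: [0.5554, -0.0457, 0.1335]
ee_rot: [-0.002, 0.721, 0.693, -0.001]
contact_force: [0.1, 0.4, -0.1]
width: 0.0302
gripper_force: 0.0
```

>>> servo_tool:
  series: "0 0 -0.03 0 0 0 0.65; -0.03 -0.015 -0.045 0 0 -1 0.6; -0.07 -0.035 -0.045 0 0 -2.3 0.5; -0.11 -0.055 -0.045 0 0 -2.3 0.35; -0.15 -0.075 -0.045 0 0 -2.3 0.35"

```text
clock: 38.3
position: [0.4752, -0.1939, 0.1797]
ee_rot: [0.0, 0.707, 0.708, 0.0]
contact_force: [0.9, -0.7, 0.2]
width: 0.0555
gripper_force: 0.0
```

```bash
python3 -c "
from h import *
need([.3917,-.3792,.18],90)
a=cv2.imread('pics/top0.png')[:,:,::-1]; b=eyes.get_image('top')
# drawer shut? column profile of handle/front before and now
for c in (236,252): print(a[185:206,c].mean(1).astype(int)); print(b[185:206,c].mean(1).astype(int))
"
```

```text
at 38.3 [ 0.4752 -0.1939  0.1797] need [-0.1851 -0.0837 -0.0002] [0.0354 0.0332 0.0851] w 0.055513483607302176
[244 240 176 103 115 141 121 127 128 130 134 137 139 148 221 239 178  44
  26  30  53]
[247 243 182 105 114 146 121 124 123 125 127 132 127 137 205 236 157  49
  29  37  66]
[246 245 234  98 148  41  65 104  63  32  38  36  34  98 208 239 193 103
  32  31  25]
[245 244 223  93 140  36  58  94  59  33  38  38  39  87 195 235 171 102
  31  30  29]
```

>>> servo_tool:
  series: "-0.04 -0.025 0 0 0 0 0.35; -0.08 -0.05 0 0 0 0 0.35; -0.12 -0.07 0 0 0 0 0.35; -0.155 -0.08 0 0 0 0 0.35; -0.185 -0.084 0 0 0 0 0.35"

```text
clock: 38.85
position: [0.3907, -0.3796, 0.1795]
ee_rot: [-0.0, 0.708, 0.707, -0.0]
contact_force: [0.7, 0.6, -0.1]
width: 0.0559
gripper_force: 0.0
```

>>> servo_tool:
  series: "0 0 0 0 0 0 0.35; 0 0 0 0 0 0 0.35; 0 0 0 0 0 0 0.35"

```text
clock: 39.15
position: [0.3921, -0.3767, 0.1792]
ee_rot: [-0.001, 0.707, 0.707, 0.0]
contact_force: [-0.5, 0.1, -0.0]
width: 0.0557
gripper_force: 0.0
```

```bash
python3 -c "
from h import *
need([.3917,-.3792,.0817],90)"
```

```text
at 39.15 [ 0.3921 -0.3767  0.1792] need [-0.0026 -0.0003  0.0975] [-0.0256 -0.0715  0.0569] w 0.05572113978648936
```

>>> servo_tool:
  series: "-0.0025 0 0.02 0 0 0 0.35; -0.0025 0 0.045 0 0 0 0.35; -0.0025 0 0.07 0 0 0 0.35; -0.0025 0 0.09 0 0 0 0.35; -0.0025 0 0.097 0 0 0 0.35"

```text
clock: 39.65
position: [0.3914, -0.3777, 0.0806]
ee_rot: [-0.002, 0.706, 0.708, 0.0]
contact_force: [0.6, -0.4, -0.2]
width: 0.0559
gripper_force: 0.0
```

>>> servo_tool:
  series: "0 0 0 0 0 0 0.5; 0 0 0 0 0 0 0.55; 0 0 0 0 0 0 0.58; 0 0 0 0 0 0 0.6; 0 0 0 0 0 0 0.62"

```text
clock: 40.15
position: [0.3922, -0.3807, 0.0831]
ee_rot: [0.001, 0.707, 0.707, -0.0]
contact_force: [-0.8, -0.3, 0.1]
width: 0.0319
gripper_force: 0.1
```

>>> servo_tool:
  series: "0 0 0 0 0 0 0.66; 0 0 0 0 0 0 0.69; 0 0 0 0 0 0 0.72; 0 0 0 0 0 0 0.8; 0 0 0 0 0 0 0.8"

```text
clock: 40.65
position: [0.3919, -0.3806, 0.0828]
ee_rot: [0.0, 0.707, 0.707, -0.0]
contact_force: [-2.7, 1.8, 4.7]
width: 0.0268
gripper_force: 29.9
```

>>> servo_tool:
  series: "0 0 -0.004 0 0 0 0.8; 0 0 -0.012 0 0 0 0.8; 0 0 -0.026 0 0 0 0.8; 0 0 -0.045 0 0 0 0.8; 0 0 -0.06 0 0 0 0.8"

```text
clock: 41.15
position: [0.3923, -0.3805, 0.1435]
ee_rot: [0.0, 0.707, 0.707, 0.0]
contact_force: [0.3, -1.0, -0.1]
width: 0.0267
gripper_force: 29.6
```

>>> servo_tool:
  series: "0.01 0 0 0 0 0 0.8; 0.03 0 0 0 0 0 0.8; 0.06 0 0 0 0 0 0.8; 0.095 0 0 0 0 0 0.8; 0.13 0.005 0 0 0 0 0.8"

```text
clock: 41.65
position: [0.395, -0.2466, 0.141]
ee_rot: [-0.002, 0.707, 0.707, 0.0]
contact_force: [0.3, 0.5, -0.9]
width: 0.0267
gripper_force: 29.6
```

>>> servo_tool:
  series: "0.035 0.012 0 0 0 0 0.8; 0.07 0.025 0 0 0 0 0.8; 0.105 0.037 0 0 0 0 0.8; 0.14 0.05 0 0 0 0 0.8; 0.175 0.061 0 0 0 0 0.8"

```text
clock: 42.15
position: [0.4562, -0.0721, 0.1413]
ee_rot: [-0.001, 0.707, 0.707, -0.0]
contact_force: [-0.2, -0.5, -0.6]
width: 0.0268
gripper_force: 29.7
```

>>> servo_tool:
  series: "0.035 0.012 0 0 0 0 0.8; 0.07 0.025 0 0 0 0 0.8; 0.1 0.034 0 0 0 0 0.8; 0.115 0.036 0 0 0 0 0.8; 0.115 0.036 0 0 0 0 0.8"

```text
clock: 42.65
position: [0.4916, 0.0428, 0.1411]
ee_rot: [-0.002, 0.706, 0.709, -0.001]
contact_force: [-0.0, -0.2, -0.8]
width: 0.027
gripper_force: 29.6
```

>>> servo_tool:
  series: "0 0 0 0 0 0 0.8; 0 0 0 0 0 0 0.8"

```text
clock: 42.85
position: [0.4927, 0.0393, 0.1419]
ee_rot: [-0.0, 0.707, 0.707, -0.001]
contact_force: [-0.2, -0.8, -1.5]
width: 0.0269
gripper_force: 29.6
```

```bash
python3 -c "
from h import *
need([.4928,.041,.0785],90);need([.4928,.041,.0785],90)"
```

```text
at 42.85 [0.4927 0.0393 0.1419] need [0.0017 0.0002 0.0634] [-0.0841  0.0201  0.0057] w 0.026886004105274645
at 42.85 [0.4927 0.0393 0.1419] need [0.0017 0.0002 0.0634] [-0.0841  0.0201  0.0057] w 0.026886004105274645
```

In-hand offset accounts for 1.4 mm in y, so the present position is right. Lower about 62 mm.

>>> servo_tool:
  series: "0 0 0.01 0 0 0 0.8; 0 0 0.025 0 0 0 0.8; 0 0 0.042 0 0 0 0.8; 0 0 0.054 0 0 0 0.8; 0 0 0.058 0 0 0 0.8"

```text
clock: 43.35
position: [0.4923, 0.0389, 0.0825]
ee_rot: [-0.001, 0.708, 0.707, -0.001]
contact_force: [-0.3, -0.0, -0.5]
width: 0.0266
gripper_force: 29.7
```

>>> servo_tool:
  series: "0 0 0.002 0 0 0 0.8; 0 0 0.003 0 0 0 0.8; 0 0 0.003 0 0 0 0.8; 0 0 0.003 0 0 0 0.8"

```text
clock: 43.75
position: [0.4942, 0.0396, 0.0819]
ee_rot: [0.0, 0.707, 0.707, 0.0]
contact_force: [0.3, -0.6, -0.1]
width: 0.0267
gripper_force: 29.7
```

>>> servo_tool:
  series: "0 0 0.001 0 0 0 0.8; 0 0 0.0015 0 0 0 0.8; 0 0 0.002 0 0 0 0.8; 0 0 0.002 0 0 0 0.8; 0 0 0.002 0 0 0 0.8"

```text
clock: 44.25
position: [0.4939, 0.0397, 0.0798]
ee_rot: [0.0, 0.707, 0.707, 0.0]
contact_force: [-1.5, -0.0, 4.8]
width: 0.0265
gripper_force: 30.1
```

>>> servo_tool:
  series: "0 -0.0008 -0.0005 0 0 0 0.8; 0 -0.0008 -0.0005 0 0 0 0.8; 0 -0.0008 -0.0005 0 0 0 0.6; 0 -0.0008 -0.0005 0 0 0 0.45; 0 -0.0008 -0.0005 0 0 0 0.35"

```text
clock: 44.75
position: [0.4929, 0.0397, 0.0797]
ee_rot: [-0.0, 0.707, 0.707, -0.0]
contact_force: [0.2, -0.7, 0.5]
width: 0.0554
gripper_force: 0.0
```

>>> servo_tool:
  series: "0 0 0 0 0 0 0.35; 0 0 -0.02 0 0 0 0.35; 0 0 -0.06 0 0 0 0.35; 0 0 -0.1 0 0 0 0.35; -0.03 0 -0.12 0 0 0 0"

```text
clock: 45.25
position: [0.4946, 0.0115, 0.2033]
ee_rot: [0.002, 0.706, 0.709, 0.002]
contact_force: [1.7, -0.2, 0.3]
width: 0.0682
gripper_force: 0.0
```

>>> servo_tool:
  series: "-0.045 0 0 0 0 0 0; -0.09 -0.002 0 0 0 0 0; -0.135 -0.004 0 0 0 0 0; -0.18 -0.006 0 0 0 0 0; -0.225 -0.007 0 0 0 0 0"

```text
clock: 45.75
position: [0.4857, -0.217, 0.2]
ee_rot: [0.0, 0.707, 0.707, 0.0]
contact_force: [0.2, -0.8, 0.1]
width: 0.0854
gripper_force: 0.0
```

>>> servo_tool:
  series: "-0.045 0 0 0 0 0 0; -0.09 0 0 0 0 0 0; -0.135 0 0 0 0 0 0; -0.155 0 0 0 0 0 0; -0.156 0 0 0 0 0 0"

```text
clock: 46.25
position: [0.4859, -0.3739, 0.1992]
ee_rot: [-0.0, 0.708, 0.706, -0.0]
contact_force: [-1.2, 0.9, -0.3]
width: 0.0852
gripper_force: 0.0
```

>>> servo_tool:
  series: "0 0 0 0 0 0 0; 0 0 0 0 0 0 0"

```text
clock: 46.45
position: [0.4861, -0.3694, 0.1999]
ee_rot: [-0.001, 0.707, 0.708, 0.0]
contact_force: [0.1, 0.1, -0.3]
width: 0.0855
gripper_force: 0.0
```

```bash
python3 -c "
from h import *
need([.4849,-.3714,.1229],90)
a=cv2.imread('pics/top0.png')[:,:,::-1]; b=eyes.get_image('top')
for im in(a,b):
  for c,s in blob(im,(0,100,0),(120,255,150),(210,210,240,240)): print(c,s[4],ray('top',*c,.098))
w=lambda im: cv2.cvtColor(im[212:236,212:236],cv2.COLOR_RGB2GRAY).astype('float32')
print(cv2.phaseCorrelate(w(a),w(b),cv2.createHanningWindow((24,24),cv2.CV_32F)))
"
```

```text
at 46.45 [ 0.4861 -0.3694  0.1999] need [-0.0021 -0.0012  0.077 ] [-0.0271 -0.0823  0.0933] w 0.08553552254431201
[223.0667 223.52  ] 75 [0.4928 0.0416 0.098 ]
[223.0822 223.5479] 73 [0.4928 0.0416 0.098 ]
((0.2561592548045599, 0.16264054895603408), 1.0232168402936723)
```

Dropper is back within 0.1 px. Now the tall bottle.

>>> servo_tool:
  series: "-0.002 -0.001 0.015 0 0 0 0; -0.002 -0.001 0.035 0 0 0 0; -0.002 -0.001 0.058 0 0 0 0; -0.002 -0.001 0.072 0 0 0 0; -0.002 -0.001 0.077 0 0 0 0"

```text
clock: 47.0
position: [0.4846, -0.371, 0.1216]
ee_rot: [-0.002, 0.706, 0.708, 0.0]
contact_force: [0.5, 0.3, -0.8]
width: 0.0851
gripper_force: 0.0
```

>>> servo_tool:
  series: "0 0 0 0 0 0 0.2; 0 0 0 0 0 0 0.25; 0 0 0 0 0 0 0.28; 0 0 0 0 0 0 0.3; 0 0 0 0 0 0 0.32"

```text
clock: 47.5
position: [0.4854, -0.3735, 0.1235]
ee_rot: [0.001, 0.707, 0.707, -0.0]
contact_force: [0.7, -0.3, -0.7]
width: 0.0582
gripper_force: 0.0
```

>>> servo_tool:
  series: "0 0 0 0 0 0 0.36; 0 0 0 0 0 0 0.4; 0 0 0 0 0 0 0.45; 0 0 0 0 0 0 0.5; 0 0 0 0 0 0 0.6"

```text
clock: 48.0
position: [0.4851, -0.3735, 0.1234]
ee_rot: [0.0, 0.707, 0.707, -0.0]
contact_force: [-1.6, 1.3, 5.7]
width: 0.0522
gripper_force: 31.5
```

>>> servo_tool:
  series: "0 0 -0.004 0 0 0 0.6; 0 0 -0.012 0 0 0 0.6; 0 0 -0.026 0 0 0 0.6; 0 0 -0.045 0 0 0 0.6; 0 0 -0.06 0 0 0 0.6"

```text
clock: 48.5
position: [0.4854, -0.3733, 0.1837]
ee_rot: [0.0, 0.707, 0.707, 0.0]
contact_force: [-0.2, -0.6, -1.6]
width: 0.0518
gripper_force: 31.9
```

>>> servo_tool:
  series: "0.01 0 0 0 0 0 0.6; 0.03 0 0 0 0 0 0.6; 0.06 0.002 0 0 0 0 0.6; 0.09 0.003 0 0 0 0 0.6; 0.12 0.004 0 0 0 0 0.6"

```text
clock: 49.0
position: [0.4878, -0.2498, 0.1814]
ee_rot: [-0.002, 0.707, 0.707, 0.0]
contact_force: [0.1, 0.6, -2.4]
width: 0.0523
gripper_force: 31.9
```

>>> servo_tool:
  series: "0.03 0.001 0 0 0 0 0.6; 0.06 0.002 0 0 0 0 0.6; 0.09 0.003 0 0 0 0 0.6; 0.12 0.003 0 0 0 0 0.6; 0.15 0.003 0 0 0 0 0.6"

```text
clock: 49.5
position: [0.4901, -0.1, 0.1816]
ee_rot: [-0.002, 0.707, 0.707, -0.0]
contact_force: [1.2, 0.2, -1.0]
width: 0.0518
gripper_force: 31.9
```

>>> servo_tool:
  series: "0.025 0 0 0 0 0 0.6; 0.045 0 0 0 0 0 0.6; 0.057 0 0 0 0 0 0.6; 0.061 0 0 0 0 0 0.6; 0.061 0 0 0 0 0 0.6"

```text
clock: 50.0
position: [0.4915, -0.0417, 0.1825]
ee_rot: [-0.0, 0.707, 0.708, -0.0]
contact_force: [-0.3, -0.6, -2.8]
width: 0.0521
gripper_force: 31.9
```

>>> servo_tool:
  series: "0 0 0 0 0 0 0.6; 0 0 0 0 0 0 0.6; 0 0 0 0 0 0 0.6"

```text
clock: 50.3
position: [0.4921, -0.0431, 0.1829]
ee_rot: [0.0, 0.707, 0.707, -0.0]
contact_force: [-0.2, 0.1, -0.9]
width: 0.0522
gripper_force: 31.9
```

```bash
python3 -c "
from h import *
need([.4921,-.04,.1198],90)"
```

```text
at 50.3 [ 0.4921 -0.0431  0.1829] need [ 0.0031 -0.      0.063 ] [-0.002   0.0156 -0.0458] w 0.05215535740336844
```

>>> servo_tool:
  series: "0.001 0 0.01 0 0 0 0.6; 0.001 0 0.025 0 0 0 0.6; 0.001 0 0.042 0 0 0 0.6; 0.001 0 0.054 0 0 0 0.6; 0.001 0 0.058 0 0 0 0.6"

```text
clock: 50.8
position: [0.4909, -0.0412, 0.1231]
ee_rot: [-0.001, 0.707, 0.707, -0.001]
contact_force: [0.0, 0.0, -2.3]
width: 0.0523
gripper_force: 32.0
```

>>> servo_tool:
  series: "0 0 0.001 0 0 0 0.6; 0 0 0.002 0 0 0 0.6; 0 0 0.002 0 0 0 0.6; 0 0 0.002 0 0 0 0.6; 0 0 0.002 0 0 0 0.6"

```text
clock: 51.3
position: [0.4924, -0.0414, 0.1234]
ee_rot: [0.0, 0.707, 0.707, 0.0]
contact_force: [-0.1, -1.4, -1.5]
width: 0.0521
gripper_force: 32.0
```

>>> servo_tool:
  series: "-0.0007 0 0.001 0 0 0 0.6; -0.0007 0 0.002 0 0 0 0.6; -0.0007 0 0.0028 0 0 0 0.6; -0.0007 0 0.003 0 0 0 0.6; -0.0007 0 0.003 0 0 0 0.6"

```text
clock: 51.8
position: [0.4921, -0.042, 0.1203]
ee_rot: [0.0, 0.707, 0.707, 0.0]
contact_force: [-1.7, -0.3, 4.0]
width: 0.052
gripper_force: 32.5
```

Down exactly at the target (0.4921, -0.0420). Release and go to the short bottle at (0.5811, -0.3676).

>>> servo_tool:
  series: "0 0 -0.0003 0 0 0 0.6; 0 0 -0.0003 0 0 0 0.4; 0 0 -0.0003 0 0 0 0.2; 0 0 -0.0003 0 0 0 0; 0 0 -0.0003 0 0 0 0"

```text
clock: 52.3
position: [0.4922, -0.042, 0.1201]
ee_rot: [0.0, 0.707, 0.707, 0.0]
contact_force: [-0.1, 0.5, 0.2]
width: 0.0853
gripper_force: 0.0
```

>>> servo_tool:
  series: "0 0 -0.005 0 0 0 0; 0 0 -0.025 0 0 0 0; 0 0 -0.055 0 0 0 0; 0 0 -0.08 0 0 0 0; -0.03 0 -0.08 0 0 0 0"

```text
clock: 52.8
position: [0.4945, -0.0706, 0.2043]
ee_rot: [0.003, 0.706, 0.708, 0.003]
contact_force: [0.3, -0.9, -0.9]
width: 0.0855
gripper_force: 0.0
```

>>> servo_tool:
  series: "-0.045 0.01 0 0 0 0 0; -0.09 0.02 0 0 0 0 0; -0.135 0.035 0 0 0 0 0; -0.18 0.05 0 0 0 0 0; -0.22 0.065 0 0 0 0 0"

```text
clock: 53.3
position: [0.5576, -0.2944, 0.2006]
ee_rot: [0.0, 0.707, 0.707, -0.0]
contact_force: [1.1, 0.6, -0.0]
width: 0.0855
gripper_force: 0.0
```

>>> servo_tool:
  series: "-0.035 0.01 0 0 0 0 0; -0.06 0.02 0 0 0 0 0; -0.075 0.024 0 0 0 0 0; -0.075 0.024 0 0 0 0 0; -0.075 0.024 0 0 0 0 0"

```text
clock: 53.8
position: [0.5807, -0.3659, 0.2001]
ee_rot: [-0.001, 0.707, 0.707, 0.0]
contact_force: [0.1, 0.2, -0.4]
width: 0.0852
gripper_force: 0.0
```

```bash
python3 -c "
from h import *
need([.5811,-.3676,.0992],90)
a=cv2.imread('pics/top0.png')[:,:,::-1]; b=eyes.get_image('top')
for im in(a,b):
  for c,s in blob(im,(235,)*3,(255,)*3,(240,210,267,237)): print(c,s[4],ray('top',*c,.15))
"
```

```text
at 53.8 [ 0.5807 -0.3659  0.2001] need [-0.0019  0.0005  0.1009] [-0.0508 -0.0873  0.0291] w 0.08518771067068395
[252.5672 223.7239] 268 [ 0.492  -0.0403  0.15  ]
[252.8938 223.8059] 273 [ 0.4918 -0.0412  0.15  ]
```

Tall within 1 mm. Now the short bottle.

>>> servo_tool:
  series: "-0.002 0 0.02 0 0 0 0; -0.002 0 0.045 0 0 0 0; -0.002 0 0.075 0 0 0 0; -0.002 0 0.094 0 0 0 0; -0.002 0 0.1 0 0 0 0"

```text
clock: 54.35
position: [0.5797, -0.3661, 0.0982]
ee_rot: [-0.003, 0.706, 0.708, -0.0]
contact_force: [-0.3, -0.2, -0.4]
width: 0.0856
gripper_force: 0.0
```

>>> servo_tool:
  series: "0 0 0 0 0 0 0.2; 0 0 0 0 0 0 0.25; 0 0 0 0 0 0 0.28; 0 0 0 0 0 0 0.3; 0 0 0 0 0 0 0.32"

```text
clock: 54.85
position: [0.5814, -0.3693, 0.1011]
ee_rot: [0.001, 0.707, 0.707, 0.0]
contact_force: [-0.2, -0.0, -0.3]
width: 0.0581
gripper_force: 0.1
```

>>> servo_tool:
  series: "0 0 0 0 0 0 0.36; 0 0 0 0 0 0 0.4; 0 0 0 0 0 0 0.45; 0 0 0 0 0 0 0.5; 0 0 0 0 0 0 0.6"

```text
clock: 55.35
position: [0.5812, -0.3693, 0.1012]
ee_rot: [0.0, 0.707, 0.707, -0.0]
contact_force: [-1.9, -0.5, 5.4]
width: 0.0539
gripper_force: 32.1
```

>>> servo_tool:
  series: "0 0 -0.004 0 0 0 0.6; 0 0 -0.012 0 0 0 0.6; 0 0 -0.026 0 0 0 0.6; 0 0 -0.045 0 0 0 0.6; 0 0 -0.06 0 0 0 0.6"

```text
clock: 55.85
position: [0.5817, -0.3692, 0.1619]
ee_rot: [0.001, 0.707, 0.707, 0.0]
contact_force: [-0.2, -0.5, -2.1]
width: 0.0539
gripper_force: 32.3
```

>>> servo_tool:
  series: "0.01 -0.008 0 0 0 0 0.6; 0.03 -0.022 0 0 0 0 0.6; 0.055 -0.04 0 0 0 0 0.6; 0.085 -0.06 0 0 0 0 0.6; 0.115 -0.078 0 0 0 0 0.6"

```text
clock: 56.35
position: [0.5024, -0.2531, 0.1609]
ee_rot: [0.0, 0.707, 0.707, 0.0]
contact_force: [-0.5, 0.4, -2.6]
width: 0.0544
gripper_force: 32.3
```

>>> servo_tool:
  series: "0.03 -0.006 0 0 0 0 0.6; 0.06 -0.01 0 0 0 0 0.6; 0.09 -0.012 0 0 0 0 0.6; 0.112 -0.012 0 0 0 0 0.6; 0.123 -0.012 0 0 0 0 0.6"

```text
clock: 56.85
position: [0.491, -0.1292, 0.1612]
ee_rot: [0.0, 0.706, 0.708, 0.0]
contact_force: [0.2, -0.2, -2.2]
width: 0.0541
gripper_force: 32.4
```

>>> servo_tool:
  series: "0 0 0 0 0 0 0.6; 0 0 0 0 0 0 0.6; 0 0 0 0 0 0 0.6"

```text
clock: 57.15
position: [0.4915, -0.1322, 0.1604]
ee_rot: [0.001, 0.707, 0.707, -0.0]
contact_force: [0.2, -0.4, -2.3]
width: 0.0538
gripper_force: 32.4
```

```bash
python3 -c "
from h import *
need([.491,-.1272,.0961],90)"
```

```text
at 57.15 [ 0.4915 -0.1322  0.1604] need [ 0.0051 -0.0006  0.0643] [ 0.0289  0.0541 -0.0214] w 0.05375477884223816
```

>>> servo_tool:
  series: "0.002 0 0.01 0 0 0 0.6; 0.003 0 0.025 0 0 0 0.6; 0.003 0 0.042 0 0 0 0.6; 0.003 0 0.054 0 0 0 0.6; 0.003 0 0.058 0 0 0 0.6"

```text
clock: 57.65
position: [0.4899, -0.128, 0.1003]
ee_rot: [-0.002, 0.707, 0.707, -0.001]
contact_force: [-0.5, -0.2, -2.8]
width: 0.054
gripper_force: 32.5
```

>>> servo_tool:
  series: "0 0 0.001 0 0 0 0.6; 0 0 0.002 0 0 0 0.6; 0 0 0.002 0 0 0 0.6; 0 0 0.002 0 0 0 0.6; 0 0 0.002 0 0 0 0.6"

```text
clock: 58.15
position: [0.4914, -0.1281, 0.1007]
ee_rot: [0.001, 0.707, 0.707, 0.0]
contact_force: [0.9, 1.2, -3.4]
width: 0.0544
gripper_force: 32.5
```

>>> servo_tool:
  series: "-0.0008 -0.0003 0.001 0 0 0 0.6; -0.0008 -0.0003 0.002 0 0 0 0.6; -0.0008 -0.0003 0.0025 0 0 0 0.6; -0.0008 -0.0003 0.0025 0 0 0 0.6; -0.0008 -0.0003 0.0025 0 0 0 0.6"

```text
clock: 58.65
position: [0.4908, -0.1289, 0.0981]
ee_rot: [0.0, 0.707, 0.707, -0.0]
contact_force: [-1.3, 0.2, 2.8]
width: 0.0542
gripper_force: 33.0
```

On target and in contact. Release, retreat, and check.

>>> servo_tool:
  series: "0 0 0 0 0 0 0.6; 0 0 0 0 0 0 0.4; 0 0 0 0 0 0 0.2; 0 0 0 0 0 0 0; 0 0 0 0 0 0 0"

```text
clock: 59.15
position: [0.491, -0.1288, 0.0975]
ee_rot: [0.0, 0.707, 0.707, 0.0]
contact_force: [0.4, -0.3, 0.2]
width: 0.0851
gripper_force: 0.0
```

>>> servo_tool:
  series: "0 0 -0.005 0 0 0 0; 0 0 -0.025 0 0 0 0; 0 0 -0.055 0 0 0 0; 0 0 -0.09 0 0 0 0; -0.02 -0.01 -0.11 0 0 0 0"

```text
clock: 59.65
position: [0.4827, -0.148, 0.2107]
ee_rot: [0.002, 0.706, 0.708, 0.001]
contact_force: [0.1, -0.9, 0.2]
width: 0.0855
gripper_force: 0.0
```

>>> servo_tool:
  series: "-0.04 -0.02 0 0 0 0 0; -0.08 -0.04 0 0 0 0 0; -0.12 -0.06 0 0 0 0 0; -0.16 -0.08 0 0 0 0 0; -0.2 -0.09 0 0 0 0 0"

```text
clock: 60.15
position: [0.3892, -0.3501, 0.2083]
ee_rot: [0.0, 0.707, 0.707, -0.0]
contact_force: [1.5, -0.0, 0.1]
width: 0.0856
gripper_force: 0.0
```

>>> servo_tool:
  series: "0 0 0 0 0 0 0; 0 0 0 0 0 0 0; 0 0 0 0 0 0 0"

```text
clock: 60.45
position: [0.391, -0.3479, 0.2077]
ee_rot: [-0.0, 0.707, 0.707, 0.0]
contact_force: [0.5, 0.1, -0.0]
width: 0.0855
gripper_force: 0.0
```

```bash
python3 -c "
from h import *
a=cv2.imread('pics/top0.png')[:,:,::-1]; b=crop('top',110,105,330,265,3.6,'pics/t10.png')
for im in(a,b):
  for c,s in blob(im,(245,)*3,(255,)*3,(240,208,305,237)): print(c,s[4],ray('top',*c,.15 if c[0]<265 else .124))
  for c,s in blob(im,(0,100,0),(120,255,150),(210,210,240,240)): print(c,s[4],ray('top',*c,.098))
crop('side',165,140,365,290,4,'pics/s10.png')
"
```

```text
[252.4673 223.3467] 199 [ 0.493  -0.0401  0.15  ]
[284.5072 222.7729] 207 [ 0.4917 -0.1275  0.124 ]
[223.0667 223.52  ] 75 [0.4928 0.0416 0.098 ]
[252.9073 223.4556] 259 [ 0.4927 -0.0413  0.15  ]
[284.9924 222.8977] 264 [ 0.4913 -0.1288  0.124 ]
[223.1216 223.5   ] 74 [0.4929 0.0415 0.098 ]
```

View pics/t10.png

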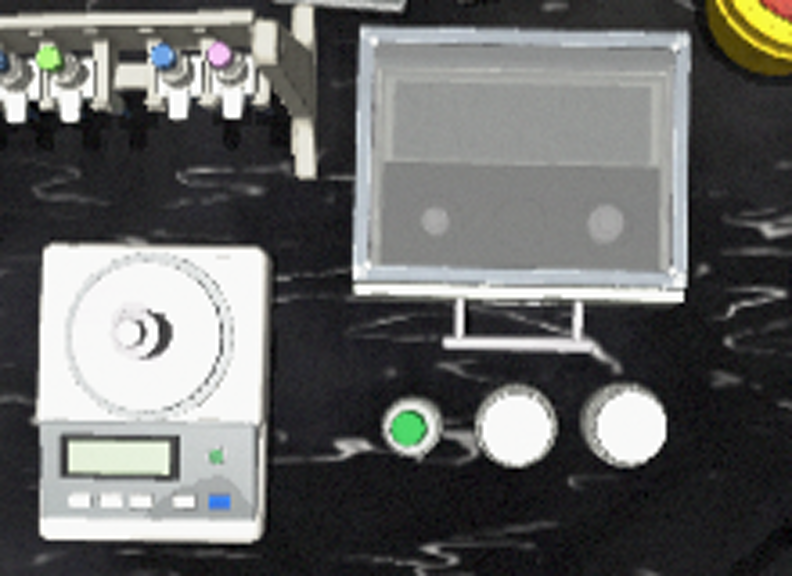

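View pics/s10.png

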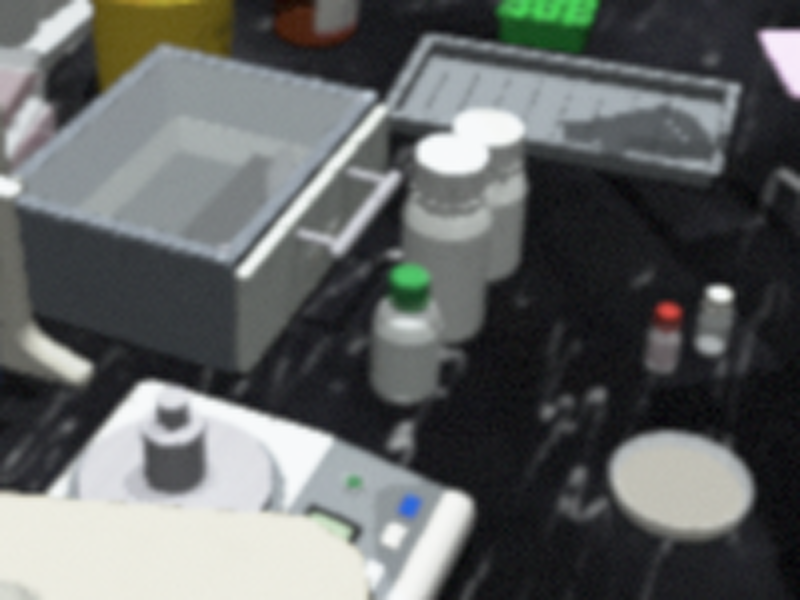

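Everything is in place. The bottles are upright and match the first side view, with caps within about 1 mm in the top view. The drawer is shut with the two smaller weights in their wells, and the large weight stands upright mid-pan (side crop (174,450)).

```bash
python3 -c "
from rig import manip
print(manip.sign_off())"
```

```text
the job is handed in; nothing more can be done
None
```

The job is handed in after about 60 s of the 147 s allowed: the large weight stands upright mid-pan, the drawer is shut with both smaller weights in their wells, and all three bottles are back upright within about 1.5 mm by camera.

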